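# Pack a carton in a transit box and secure the lid with a snap hook

## Robot

A 7-joint arm with a two-finger parallel gripper is mounted at the origin on the work surface; the furniture and walls round the work are solid. World frame = base frame: x ahead of the robot, y to its left, z up, the work surface at z = 0. Lengths are in m, angles in rad, forces in N, time in s.
With the tool pointing down it reaches from about 0.4 to 0.85 m from the base axis. Payload 4.5 kg.
Tool frame: the origin (TCP) lies midway between the tips of the shut fingers; the grasp point (between the pads) lies r.grip_point_offset behind it (r.grip_point_offset is the distance from the TCP to the grasp point, in m); z points along the fingers, y is the line along which they close (so a half turn about z gives the same grasp; the last joint's range is limited). The gripper opens to 88 mm and grips with 3 to 60 N. Pads are 18 mm wide; open, the fingers measure 123 mm over their backs; the gripper's body (75 mm by 187 mm) begins 45 mm behind the grasp point.
Start: joints at [1.284, 0.689, -0.195, 1.565, 0.157, 0.902, -0.215], TCP at [0.197, -0.593, 0.239] pointing down, gripper open.
Joint ranges: [-3.01, 3.01], [-0.46, 2.08], [-1.47, 1.51], [0.13, 2.56], [-1, 4.14], [0.04, 2.09], [-2.66, 2.66]. Speed limits (rad/s): [2.57, 2.57, 3.14, 3.14, 3.14, 3.14, 3.14].

## Interface

Orientations are given as a unit quaternion [x, y, z, w].
In Python, from plant import r gives the robot as it stands.
- The arm moves only by the shell command python3 -m jog 'ROWS' [FORCE]. ROWS is JSON, a list of rows, each an object of numbers: "wx", "wy", "wz": the turn, a rotation vector about the world's x, y, z as a fraction of full scale; "dx", "dy", "dz": the shift along the world's x, y, z as a fraction of full scale; "hand": the closure, from 0 (fully open) to 1 (shut). In form: [{"wx": .., "wy": .., "wz": .., "dx": .., "dy": .., "dz": .., "hand": ..}, ...]. A call has 1 to 5 rows; each row shifts and turns the commanded pose from where the row before left it; what a row does not reach is not made up. Full scale, the value 1, is 0.25 m for a shift and 2 rad for a turn. A row lasts 1/12 s, in which the tool goes at most 41.7 mm and 7.16 degrees, less where a joint would pass 70% of its speed; a pose out of reach is approached as far as the arm can. A call with a number of a shift or a turn outside -1 to 1 is refused whole. A call with a gripper value outside its range is refused whole. The fingers move at their own pace and stop on an object; FORCE is the grip in N (left out, the last holds). Time passes only in rows, so rows that do not move let the fingers close. It gives the time, the measured TCP pose, the force, the opening and the grip force at its end, in the units of the state.
- r.get_state(): the state, without advancing time (a new reading comes with each control period).
- r.snapshot(name): name is "scene" or "side" or "wrist"; returns the picture (384x512x3 uint8, red, green, blue); there is no depth.
- r.camera_info(name): a dict with "mtx" (3x3 intrinsics, pixels), "R" (3x3) and "t" (3): a world point X has camera coordinates R X + t. Camera axes: x right, y down, z forward; pixel columns grow to the right and rows downward; lengths in m; the calibration is good to about 2 mm. A picture is of the moment at which its call begins: read the wrist's pose just before it. camera_info takes no time and is no camera call; for the wrist camera it gives the pose at the moment of the call.
- r.finish_job(): hands the job in; it is judged then, once.
Trained networks look in the newest picture that a camera, given by its name, has taken for a name from the list of things; names that differ only in an ending like _2 or _b are one class to them, and where a whole thing is asked for, a point or a joint stands for the part that bears it (a point fixed in the world has none). Each returns a list of dicts, best first, with "p" (0 to 1); they miss things now and then, are a little off and sometimes report something else, mostly with a low value. They report only what shows in the picture. A call takes as long as a camera call.
- r.search_frame(camera, query): "bbox" ([left, top, right, bottom] in pixels, round what is visible of it).
- r.masks_of(camera, query): "region" (384x512 bool, what is visible of it) and "bbox" ([left, top, right, bottom] in pixels, round what is visible of it).
The state is a dict: "clock": time; "q": joint angles; "qd": joint speeds; "joint_torque": joint torques, N m; "tool_pos": TCP position; "eef_rot": TCP orientation; "contact_force": force on the tool from outside, world axes, zero at the start; "moment": the same for the moment, N m; "opening": opening from 0.0 (shut) to 1.0 (fully open); "finger_force": force on a finger pad.
Only numpy, scipy, OpenCV 4.12 (cv2) and the standard library are available. Lean on these libraries where they do the work, as an engineer would, in place of code of your own. Each camera call takes 0.05 s, during which the arm holds its last target. There are 200 camera calls.

## Task

Pack the small carton upright in the open transit box, shut the lid fully so that the steel eye stands up through the slot in its front tab, then clip the snap hook onto that eye: press its sprung gate against a leg of the eye so that it snaps in, and leave the hook lying flat on the lid with its gate shut. Leave the other things where they stand.

Things in the scene. Friction and masses are not known exactly. Their poses are not given: they have to be found in the camera images.
- transit_box: White plastic specimen transit box, fixed to the worktop, 116 (x) x 150 (y) x 74 mm high; origin at the centre of its underside; its own -x is the front, +x the hinge side. In front a 72 mm wide ledge reaches to x = -93 mm and carries an upright steel eye.
- box_floor (a point): Centre of the box's inner floor (dark liner), at box x = 0, y = 0, z = 6 mm. Open inside 108 (x) x 142 (y) mm; rim at box z = 74 mm, walls 4 mm.
- eye_leg_a (a point): On the eye's leg at box y = +20 mm, 8.5 mm above the shut lid (box z = 88.5 mm). The eye is a closed staple of 6 mm round bar in the plane box x = -78 mm: two upright legs, 34 mm clear between them, and a top bar at box z = 101.5 to 107.5 mm. With the lid shut its opening is box z = 80 to 101 mm.
- eye_leg_b (a point): On the eye's other leg, at box y = -20 mm, same x and height.
- box_lid (a joint): Hinge of the blue lid, rad: 0 shut, 1.95 fully open (leaning back past upright); starts open; stays where it is left (friction 0.15 N m, about 1.5 N at 100 mm). Hinge line along the box's y at box x = +62 mm, z = 74 mm. Shut, it is a flat plate 6 mm thick, 158 mm wide, box x = -62 to +62 mm, top face at box z = 80 mm (low rims outside |y| = 70 mm).
- lid_press (a point): Point on the lid's outer (upper, when shut) face, 100 mm from the hinge line and 50 mm to the box's +y side of its middle. In front of the blue plate a steel tab 72 mm wide, flush with the lid's top, reaches to 156 mm from the hinge; its slot (12 x 54 mm) lets the eye through.
- snap_hook: Loose steel swivel snap hook with a brass gate, 117 x 38 x 9 mm, 0.12 kg, lying flat. Origin on its underside, mid-opening. Own +x: the bow (curved end), outer end at 34.5 mm; -x: the tail eye, end at -83.5 mm. Back bar at y = -15 mm, gate at y = +13.5 mm, bars 9 mm thick. Inner opening x = -15 to 25.5, y = -10.5 to 10 mm. A bar or leg enters sideways, from its +y side, through the gate.
- snap_grip (a point): Middle of the hook's flat swivel body, at own x = -45 mm, y = 0, z = 4.5 mm: a block 26 mm long (x), 15 mm wide (y), 9 mm high, the place to grip the hook across its y.
- snap_mouth (a point): On the axis of the closed gate, at own x = 6 mm, y = 13.5 mm, z = 4.5 mm: where a 6 mm leg should meet the gate (own x = 2 to 10 mm does). The nose, the tip of the bow that the gate meets, covers own x = 14.5 to 23.5 mm, y = 9.5 to 18.5 mm.
- snap_bow (a point): Where a 6 mm leg sits inside the bow: own x = 22.5 mm, y = 0, z = 4.5 mm. A leg that has pushed the gate in to own y = 5 mm or less can pass under the nose to here, and the gate springs shut behind it.
- snap_gate (a joint): Sprung brass gate of the hook, rad: 0 shut against the nose, grows as it swings inward, stop at 0.75. Hinged at own x = -17 mm, y = 13.5 mm, 7 mm thick, tip at x = 14.5 mm. Spring torque 0.04 N m shut to 0.09 N m at the stop: pushing it in with a bar takes about 2 to 5 N.
- carton: Small closed white carton with a teal band, 45 (x) x 98 (y) x 62 mm high, origin at the centre of its underside; grip it across its 45 mm.
- timer: White wedge-shaped lab timer, 56 x 62 x 46 mm; a bystander.
- tape: Roll of yellow tape lying flat, 68 mm across, 18 mm high; a bystander.
- petri: Stack of clear petri dishes, 69 mm across, 48 mm high; a bystander.
- blue_vial: Small blue-capped vial, 26 mm across, 55 mm high; a bystander.

How it is judged:
By the outcome, as a careful person would: the job done as asked, in the order asked, and still so for the second after the job is handed in, with the robot touching nothing.
It also fails if it takes over 72 s, if anything falls off the work surface, if the arm or the gripper's body presses on something with over 40 N, if the wrist force passes 120 N, or if a joint passes its speed limit or range.

## Working session

There is one attempt and no reset: what is moved stays moved. The work goes in short steps, Python scripts to look and compute and a shell command to move; the robot and the scene stay as the last step left them, time stands still between calls to the robot, and variables do not carry over. Pictures are saved under pics/ and viewed, at most 10 in all, crops included, and the job is handed in when it is done.

```bash
ls; mkdir -p pics
python3 - <<'E'
from plant import r
import cv2,numpy as np
print(r.get_state(), r.grip_point_offset)
ims=[]
for c in ["scene","side"]:
    im=r.snapshot(c); cv2.imwrite(f"pics/{c}0.png",im[:,:,::-1])
    i=r.camera_info(c); print(c,np.round(i["mtx"],1).tolist(),np.round(i["R"],3).tolist(),np.round(i["t"],3).tolist(), (-i["R"].T@i["t"]).round(3))
    for q in ["transit_box","box_lid","eye_leg_a","snap_hook","snap_gate","carton","timer","tape","petri","blue_vial","snap_grip","box_floor","lid_press","snap_mouth"]:
        d=r.search_frame(c,q); print(q,[(np.round(k["bbox"]).tolist(),round(k["p"],2)) for k in d[:3]])
E
```

```text
pics
{'clock': 0.0, 'q': array([ 1.28381186,  0.69000591, -0.19452671,  1.56633421,  0.15731422,
        0.90250967, -0.21504989]), 'qd': array([-0.00072109, -0.00032873, -0.00064933, -0.00110312, -0.00073585,
       -0.00193362,  0.00190277]), 'joint_torque': array([ 3.84640352e-04, -5.27560902e+01, -1.26691326e+00, -1.53427094e+01,
       -5.26429131e-02,  6.52789648e-03,  1.31022980e-04]), 'tool_pos': array([ 0.1968248 , -0.59253028,  0.2378993 ]), 'eef_rot': array([ 9.87152152e-01,  1.59780355e-01, -2.16046676e-04, -9.05987651e-04]), 'contact_force': array([-0.41299767,  0.26452469,  0.06940967]), 'moment': array([ 0.03307293,  0.04542434, -0.0005222 ]), 'finger_force': 0.0, 'opening': 1.00056433123302} 0.0187
scene [[416.5, 0.0, 250.3], [0.0, 416.5, 196.8], [0.0, 0.0, 1.0]] [[-0.509, -0.86, 0.023], [-0.569, 0.316, -0.76], [0.646, -0.4, -0.65]] [0.211, 0.397, 0.785] [-0.174  0.37   0.806]
transit_box [([160.0, 176.0, 246.0, 269.0], 0.63)]
box_lid [([158.0, 180.0, 193.0, 251.0], 0.93)]
eye_leg_a [([163.0, 174.0, 251.0, 274.0], 0.85)]
snap_hook [([284.0, 216.0, 324.0, 231.0], 0.6)]
[... 816 characters left out ...]
0, 154.0], 0.82)]
eye_leg_a [([180.0, 94.0, 248.0, 201.0], 0.89)]
snap_hook [([215.0, 242.0, 232.0, 282.0], 0.65)]
snap_gate []
carton [([268.0, 203.0, 298.0, 252.0], 0.93)]
timer [([278.0, 283.0, 318.0, 324.0], 0.78), ([180.0, 97.0, 250.0, 202.0], 0.45)]
tape [([245.0, 301.0, 278.0, 338.0], 0.55), ([276.0, 281.0, 315.0, 324.0], 0.53), ([179.0, 88.0, 247.0, 148.0], 0.34)]
petri []
blue_vial [([307.0, 263.0, 319.0, 280.0], 0.53)]
snap_grip [([214.0, 241.0, 232.0, 282.0], 0.89)]
box_floor [([182.0, 93.0, 252.0, 198.0], 0.87)]
lid_press [([184.0, 92.0, 246.0, 148.0], 0.7), ([214.0, 243.0, 232.0, 282.0], 0.53)]
snap_mouth [([214.0, 242.0, 232.0, 279.0], 0.8), ([185.0, 88.0, 248.0, 199.0], 0.28)]
```

Run:
```python
import cv2,numpy as np
a=cv2.imread("pics/scene0.png")[150:300,140:380];b=cv2.imread("pics/side0.png")[70:345,150:350]
a=cv2.resize(a,(800,500),interpolation=3)
cv2.imwrite("pics/a0.png",a);cv2.imwrite("pics/b0.png",cv2.resize(b,(436,600),interpolation=3))
```

```text
(no output)
```

View pics/a0.png

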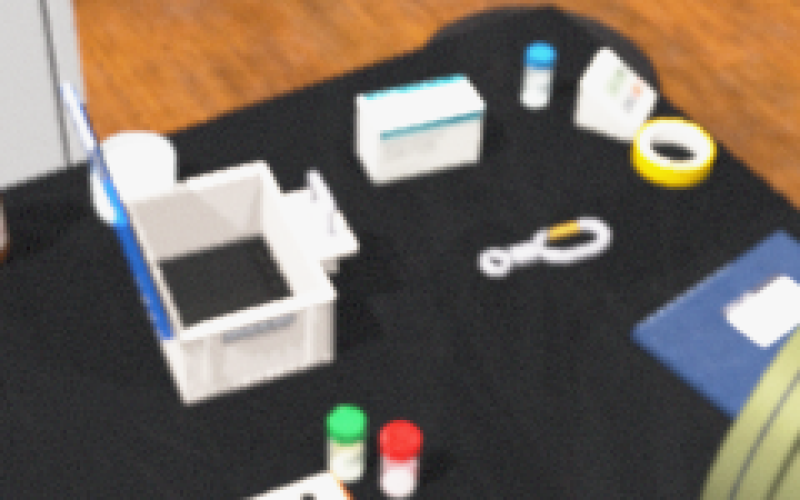

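View pics/b0.png

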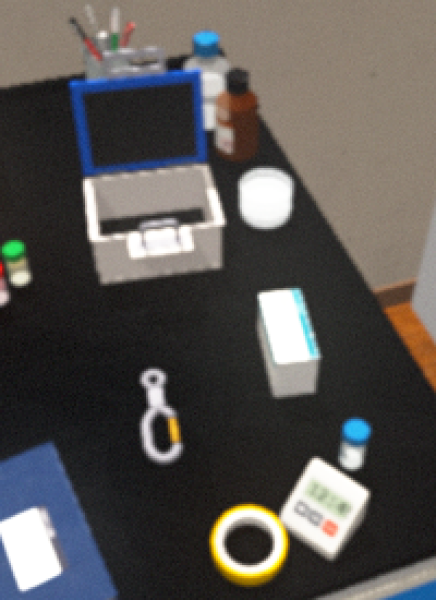

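The lid stands open at the back, with the eye on the ledge in front, facing the hook and carton. The carton is at scene crop (420,130), and the hook at (545,245) has its brass gate facing the carton side. Next I triangulate from the two views.

```bash
cat > h.py <<'E'
from plant import r
import cv2,numpy as np
def P(i): return i["mtx"]@np.c_[i["R"],i["t"]]
def tri(infos,pix):
    A=[]
    for i,p in zip(infos,pix):
        M=P(i); A+= [p[0]*M[2]-M[0],p[1]*M[2]-M[1]]
    X=np.linalg.svd(np.array(A))[2][-1]; return X[:3]/X[3]
def onz(i,p,z):
    c=-i["R"].T@i["t"]; d=i["R"].T@np.linalg.inv(i["mtx"])@np.r_[p,1]
    return c+d*(z-c[2])/d[2]
def proj(i,X):
    q=P(i)@np.r_[X,1]; return q[:2]/q[2]
E
python3 - <<'E'
from h import *
S,D=r.camera_info("scene"),r.camera_info("side")
s=lambda x,y:(140+x*.3,150+y*.3); d=lambda x,y:(150+x/2.18,70+y/2.182)
F={"rimFrontL(+y?)":((335,292),(100,240)),"rimFrontR":((265,163),(222,222)) ,"carton top near":((373,122),(287,362)),
"hook tail":((495,262),(153,379)),"hook bow end":((608,235),(162,460)),"gate":((565,230),(174,430)),
"eye":((322,200),(160,232))}
for k,(a,b) in F.items(): print(k,tri([S,D],[s(*a),d(*b)]).round(3),onz(S,s(*a),.074).round(3),onz(D,d(*b),.074).round(3))
w=r.camera_info("wrist");print(w["mtx"].round(1).tolist(),(-w["R"].T@w["t"]).round(3),w["R"].round(2).tolist())
# carton corners in scene: top face z=.062
for p in [(358,97),(463,76),(485,100),(373,122)]: print("ct",onz(S,s(*p),.062).round(3))
for p in [(258,292),(301,290),(319,357),(276,362)]: print("ctD",onz(D,d(*p),.062).round(3))
for p in [(130,190),(265,163),(335,292),(182,335)]: print("box",onz(S,s(*p),.074).round(3))
for p in [(85,178),(211,165),(223,223),(97,240)]: print("boxD",onz(D,d(*p),.074).round(3))
for p in [(495,262),(608,225)]: print("hk",onz(S,s(*p),.0045).round(3))
for p in [(153,379),(158,462)]: print("hkD",onz(D,d(*p),.0045).round(3))
E
```

```text
rimFrontL(+y?) [0.441 0.016 0.069] [0.435 0.018 0.074] [0.443 0.014 0.074]
rimFrontR [ 0.587 -0.004  0.074] [ 0.587 -0.004  0.074] [ 0.588 -0.003  0.074]
carton top near [ 0.634 -0.153  0.004] [ 0.589 -0.107  0.074] [ 0.584 -0.223  0.074]
hook tail [ 0.459 -0.148  0.003] [ 0.403 -0.102  0.074] [ 0.449 -0.2    0.074]
hook bow end [ 0.44  -0.249  0.003] [ 0.385 -0.194  0.074] [ 0.433 -0.291  0.074]
gate [ 0.461 -0.22   0.004] [ 0.405 -0.169  0.074] [ 0.453 -0.264  0.074]
eye [ 0.51  -0.014  0.091] [ 0.526 -0.023  0.074] [0.513 0.004 0.074]
[[325.0, 0.0, 250.6], [0.0, 325.0, 193.9], [0.0, 0.0, 1.0]] [ 0.277 -0.566  0.384] [[0.32, -0.95, 0.0], [-0.9, -0.3, 0.32], [-0.3, -0.1, -0.95]]
ct [ 0.638 -0.121  0.062]
ct [ 0.619 -0.218  0.062]
ct [ 0.581 -0.215  0.062]
ct [ 0.602 -0.115  0.062]
ctD [ 0.593 -0.113  0.062]
ctD [ 0.64  -0.126  0.062]
ctD [ 0.622 -0.22   0.062]
ctD [ 0.577 -0.211  0.062]
box [0.609 0.103 0.074]
box [ 0.587 -0.004  0.074]
box [0.435 0.018 0.074]
box [0.451 0.132 0.074]
boxD [0.45  0.131 0.074]
boxD [0.609 0.104 0.074]
boxD [ 0.589 -0.005  0.074]
boxD [0.44  0.015 0.074]
hk [ 0.458 -0.147  0.004]
hk [ 0.447 -0.255  0.004]
hkD [ 0.459 -0.149  0.004]
hkD [ 0.436 -0.25   0.004]
```

```bash
python3 -m jog '[{"dz":0.1,"dx":0.06,"dy":0.08,"wz":0.036},{"dx":0.089,"dy":0.126,"dz":0.02,"wz":0.036},{"dx":0.089,"dy":0.126,"dz":0.02,"wz":0.036},{"dx":0.089,"dy":0.126,"dz":0.02,"wz":0.036},{"dx":0.089,"dy":0.126,"dz":0.02,"wz":0.036}]'
python3 -m jog '[{"dx":0.089,"dy":0.126,"dz":0.03,"wz":0.036},{"dx":0.089,"dy":0.126,"dz":0.03,"wz":0.036},{"dx":0.089,"dy":0.126,"dz":0.03,"wz":0.036},{"dx":0.089,"dy":0.126,"dz":0.03,"wz":0.036},{"dx":0.089,"dy":0.126,"dz":0.03,"wz":0.036}]'
python3 -m jog '[{"dx":0.089,"dy":0.126,"dz":0.03,"wz":0.036},{"dx":0.089,"dy":0.126,"dz":0.03,"wz":0.036},{"dx":0.089,"dy":0.126,"dz":0.03,"wz":0.036},{"dx":0.089,"dy":0.126,"dz":0.03,"wz":0.036},{"dx":0.089,"dy":0.126,"dz":0.02,"wz":0.036}]'
python3 -m jog '[{"dx":0},{"dx":0}]'
python3 - <<'E'
from h import *
s=r.get_state(); print(s["q"].round(2),s["tool_pos"].round(3),s["eef_rot"].round(4))
np.save("w1.npy",r.camera_info("wrist"),allow_pickle=True)
im=r.snapshot("wrist"); cv2.imwrite("pics/w1.png",im[:,:,::-1]); cv2.imwrite("pics/w1b.png",cv2.resize(im[:,:,::-1],(800,600),interpolation=3))
i=r.camera_info("wrist"); print((-i["R"].T@i["t"]).round(3),i["R"].round(2).tolist())
E
```

```text
[ 1.28  0.69 -0.19  1.57  0.16  0.9  -0.22] [ 0.197 -0.593  0.239] [ 0.9872  0.1597 -0.      0.    ]
[ 0.277 -0.566  0.384] [[0.32, -0.95, 0.0], [-0.9, -0.3, 0.32], [-0.3, -0.1, -0.95]]invalid input
invalid input
invalid input
invalid input
```

View pics/w1b.png

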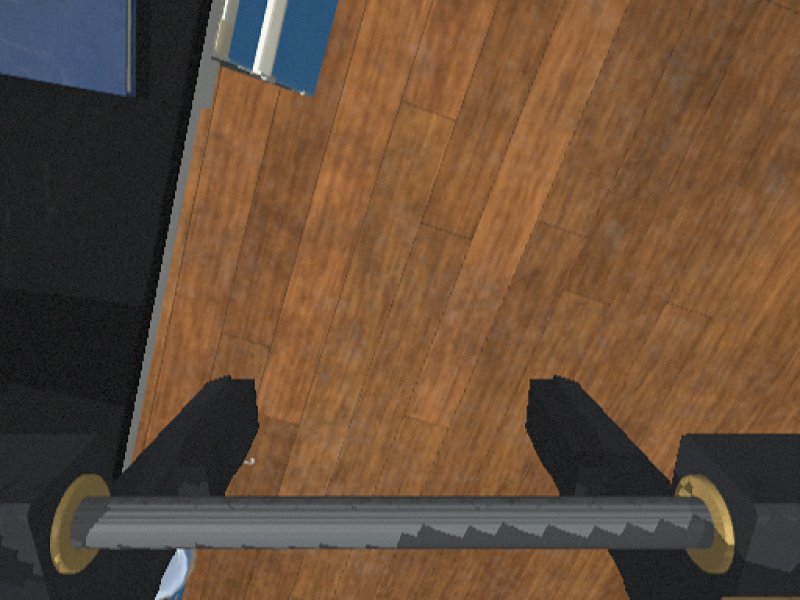

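The wrist view shows only the floor and the fingers, because the moves were refused. I'll give all seven keys.

```bash
python3 -m jog '[{"wx":0,"wy":0,"wz":0.036,"dx":0.06,"dy":0.08,"dz":0.1,"hand":0},{"wx":0,"wy":0,"wz":0.036,"dx":0.089,"dy":0.126,"dz":0.02,"hand":0},{"wx":0,"wy":0,"wz":0.036,"dx":0.089,"dy":0.126,"dz":0.02,"hand":0},{"wx":0,"wy":0,"wz":0.036,"dx":0.089,"dy":0.126,"dz":0.02,"hand":0},{"wx":0,"wy":0,"wz":0.036,"dx":0.089,"dy":0.126,"dz":0.02,"hand":0}]' && python3 -m jog '[{"wx":0,"wy":0,"wz":0.036,"dx":0.089,"dy":0.126,"dz":0.03,"hand":0},{"wx":0,"wy":0,"wz":0.036,"dx":0.089,"dy":0.126,"dz":0.03,"hand":0},{"wx":0,"wy":0,"wz":0.036,"dx":0.089,"dy":0.126,"dz":0.03,"hand":0},{"wx":0,"wy":0,"wz":0.036,"dx":0.089,"dy":0.126,"dz":0.03,"hand":0},{"wx":0,"wy":0,"wz":0.036,"dx":0.089,"dy":0.126,"dz":0.03,"hand":0}]'
```

```text
clock: 1.97
tool_pos: [0.3019, -0.4457, 0.2842]
eef_rot: [0.942, 0.335, 0.0, 0.0]
contact_force: [0.5, -0.6, 0.2]
opening: 1.002
finger_force: 0.0
clock: 2.38
tool_pos: [0.4131, -0.288, 0.3219]
eef_rot: [0.867, 0.499, 0.0, 0.0]
contact_force: [0.0, -0.0, -0.2]
opening: 1.001
finger_force: 0.0
```

```bash
python3 -m jog '[{"wx":0,"wy":0,"wz":0.036,"dx":0.089,"dy":0.126,"dz":0.03,"hand":0},{"wx":0,"wy":0,"wz":0.036,"dx":0.089,"dy":0.126,"dz":0.03,"hand":0},{"wx":0,"wy":0,"wz":0.036,"dx":0.089,"dy":0.126,"dz":0.03,"hand":0},{"wx":0,"wy":0,"wz":0.036,"dx":0.089,"dy":0.126,"dz":0.03,"hand":0},{"wx":0,"wy":0,"wz":0,"dx":0.06,"dy":0.08,"dz":0.0,"hand":0}]' && python3 -m jog '[{"wx":0,"wy":0,"wz":0,"dx":0,"dy":0,"dz":0,"hand":0},{"wx":0,"wy":0,"wz":0,"dx":0,"dy":0,"dz":0,"hand":0},{"wx":0,"wy":0,"wz":0,"dx":0,"dy":0,"dz":0,"hand":0}]'
cat > shot.py <<'E'
import sys; from h import *
n=sys.argv[1]
s=r.get_state(); print(s["q"].round(2),s["tool_pos"].round(4),s["eef_rot"].round(4))
i=r.camera_info("wrist"); im=r.snapshot("wrist"); cv2.imwrite(f"pics/{n}.png",im[:,:,::-1]); cv2.imwrite(f"pics/{n}b.png",cv2.resize(im[:,:,::-1],(800,600),interpolation=3))
np.savez(n,**i)
for q in sys.argv[2:]:
    d=r.masks_of("wrist",q)
    for k in d[:2]:
        m=k["region"].astype(np.uint8); rc=cv2.minAreaRect(cv2.findNonZero(m)); print(q,round(k["p"],2),np.round(k["bbox"]).tolist(),m.sum(),np.round(cv2.boxPoints(rc),1).tolist())
        np.save(f"{n}_{q}.npy",d[0]["region"])
E
python3 shot.py w2 snap_hook carton transit_box snap_gate
```

```text
clock: 2.8
tool_pos: [0.519, -0.1393, 0.3531]
eef_rot: [0.785, 0.619, 0.002, 0.001]
contact_force: [0.5, 0.3, 0.2]
opening: 1.0
finger_force: 0.0
clock: 3.05
tool_pos: [0.5156, -0.1447, 0.3509]
eef_rot: [0.788, 0.616, -0.001, 0.0]
contact_force: [-0.9, -0.0, -0.0]
opening: 0.997
finger_force: 0.0
[ 0.52  0.48 -0.53  1.66  0.27  1.08 -0.33] [ 0.5156 -0.1447  0.3509] [ 0.7877  0.6161 -0.0008  0.    ]
snap_hook 0.61 [206.0, 144.0, 233.0, 213.0] 855 [[201.6999969482422, 145.60000610351562], [224.3000030517578, 142.39999389648438], [234.39999389648438, 212.89999389648438], [211.6999969482422, 216.1999969482422]]
carton 0.97 [297.0, 108.0, 337.0, 186.0] 2905 [[298.0, 106.0], [338.0, 106.0], [338.0, 182.0], [298.0, 182.0]]
carton 0.19 [288.0, 232.0, 337.0, 277.0] 1406 [[285.0, 255.0], [310.5, 229.5], [343.0, 262.0], [317.5, 287.5]]
transit_box 0.8 [146.0, 0.0, 283.0, 60.0] 5986 [[144.0, 0.0], [283.0, 0.0], [283.0, 60.0], [144.0, 60.0]]
snap_gate 0.46 [227.0, 188.0, 234.0, 202.0] 71 [[226.39999389648438, 186.3000030517578], [230.60000610351562, 185.8000030517578], [232.39999389648438, 201.8000030517578], [228.10000610351562, 202.3000030517578]]
```

View pics/w2b.png

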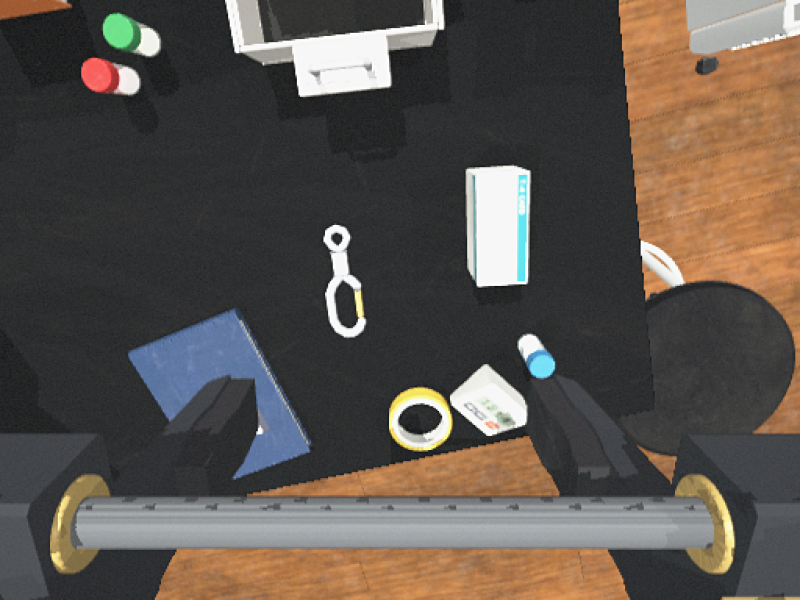

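```bash
cat > fit.py <<'E'
from h import *
from scipy.optimize import minimize
def mask(im,box,thr=95):
    m=np.zeros(im.shape[:2],np.uint8); l,t,R,b=box; m[t:b,l:R]=(im.max(2)[t:b,l:R]>thr)*255
    n,lab,st,_=cv2.connectedComponentsWithStats(m); return (lab==1+st[1:,4].argmax()).astype(np.uint8)
def R2(a): return np.array([[np.cos(a),-np.sin(a)],[np.sin(a),np.cos(a)]])
def pj(i,pose,pts):
    pts=np.atleast_2d(np.array(pts,float)); xy=pts[:,:2]@R2(pose[2]).T+pose[:2]
    return np.array([proj(i,np.r_[a,z]) for a,z in zip(xy,pts[:,2])])
SS=8
def fitv(views,render,x0,steps=(.005,.005,.05)):
    """views: list (info,mask) ; render(info,pose,draw(poly,val))"""
    big=[]
    for i,m in views:
        ys,xs=np.nonzero(m); l,t=xs.min()-8,ys.min()-8; w,h=xs.max()-l+9,ys.max()-t+9
        big.append((l,t,cv2.GaussianBlur(cv2.resize(m[t:t+h,l:l+w]*1.,(w*SS//2,h*SS//2),interpolation=1),(0,0),2)))
    s=SS//2
    def cost(x):
        p=(x[0],x[1],x[2]/10) ; c=0
        for (i,_),(l,t,b) in zip(views,big):
            a=np.zeros(b.shape,np.float32)
            def draw(q,v): cv2.fillPoly(a,[np.round(((q-[l,t]+.5)*s-.5)*16).astype(np.int32)],v,shift=4)
            render(i,p,draw); c+=np.abs(cv2.GaussianBlur(a,(0,0),2)-b).sum()/b.sum()
        return c
    x0=np.array([x0[0],x0[1],x0[2]*10]); best=None
    for k in range(2):
        sim=np.vstack([x0]+[x0+d for d in np.diag([.006,.006,.6])*(1-2*k)])
        o=minimize(cost,x0,method="Nelder-Mead",options=dict(initial_simplex=sim,xatol=1e-5,fatol=1e-5)); x0=o.x
    return o.x[0],o.x[1],o.x[2]/10,o.fun
def carton(i,p,draw,z0=0):
    c=[(a*.0225,b*.049,z) for a in(-1,1) for b in(-1,1) for z in(z0,z0+.062)]
    draw(cv2.convexHull(pj(i,p,c).astype(np.float32))[:,0],1.)
def circ(cx,cy,rx,ry,z): return [(cx+rx*np.cos(a),cy+ry*np.sin(a),z) for a in np.linspace(0,6.283,40)]
def stad(x0,x1,y0,y1,z):
    ry=(y1-y0)/2; cy=(y0+y1)/2; a=np.linspace(-np.pi/2,np.pi/2,20)
    return [(x1-ry+ry*np.cos(t),cy+ry*np.sin(t),z) for t in a]+[(x0+ry-ry*np.cos(t),cy-ry*np.sin(t),z) for t in a]
def hook(i,p,draw,z=.0045):
    draw(pj(i,p,stad(-.024,.0345,-.0195,.018,z)),1.)
    draw(pj(i,p,stad(-.015,.0255,-.0105,.010,z)),0.)
    draw(pj(i,p,[(-.06,-.0075,z),(-.02,-.0075,z),(-.02,.0075,z),(-.06,.0075,z)]),1.)
    draw(pj(i,p,circ(-.071,0,.0125,.0125,z)),1.); draw(pj(i,p,circ(-.071,0,.006,.006,z)),0.)
E
python3 - <<'E'
from fit import *
V={"scene":(r.camera_info("scene"),cv2.imread("pics/scene0.png")),"side":(r.camera_info("side"),cv2.imread("pics/side0.png")),"w2":(dict(np.load("w2.npz")),cv2.imread("pics/w2.png"))}
B={"carton":{"scene":(244,168,290,208),"side":(264,200,301,255),"w2":(292,102,342,188)},"hook":{"scene":(280,212,326,236),"side":(210,238,236,286),"w2":(202,140,238,218)}}
for n,x0,f in(("carton",(.609,-.167,-.2),carton),("hook",(.447,-.222,-1.75),hook)):
    vs={k:(V[k][0],mask(V[k][1],B[n][k])) for k in V}
    for ks in(["w2"],["scene"],["side"],["w2","scene","side"]): 
        o=fitv([vs[k] for k in ks],f,x0); print(n,ks,np.round(o[:2],4),round(np.degrees(o[2]),1),round(o[3],3))
W=V["w2"][0]
# box front features in wrist pic vs scene/side
E
```

```text
carton ['w2'] [ 0.6087 -0.1651] -9.7 0.02
carton ['scene'] [ 0.608  -0.1646] -8.4 0.099
carton ['side'] [ 0.6077 -0.1652] -8.6 0.064
carton ['w2', 'scene', 'side'] [ 0.6086 -0.165 ] -9.8 0.188
hook ['w2'] [ 0.4492 -0.2158] -98.1 0.259
hook ['scene'] [ 0.4485 -0.2141] -99.3 0.459
hook ['side'] [ 0.4483 -0.2145] -98.0 0.305
hook ['w2', 'scene', 'side'] [ 0.449  -0.2155] -98.3 1.054
```

```bash
python3 -m jog '[{"wx":0,"wy":0,"wz":0.0092,"dx":0.091,"dy":-0.032,"dz":-0.12,"hand":0},{"wx":0,"wy":0,"wz":0.0092,"dx":0.091,"dy":-0.032,"dz":-0.12,"hand":0},{"wx":0,"wy":0,"wz":0.0092,"dx":0.091,"dy":-0.032,"dz":-0.12,"hand":0},{"wx":0,"wy":0,"wz":0.0092,"dx":0.091,"dy":-0.032,"dz":-0.12,"hand":0},{"wx":0,"wy":0,"wz":0,"dx":0,"dy":0,"dz":-0.12,"hand":0}]' && python3 -m jog '[{"wx":0,"wy":0,"wz":0,"dx":0,"dy":0,"dz":-0.12,"hand":0},{"wx":0,"wy":0,"wz":0,"dx":0,"dy":0,"dz":-0.1,"hand":0},{"wx":0,"wy":0,"wz":0,"dx":0,"dy":0,"dz":0,"hand":0}]'
```

```text
clock: 3.72
tool_pos: [0.611, -0.1781, 0.1995]
eef_rot: [0.765, 0.644, 0.001, 0.002]
contact_force: [0.3, -0.6, 0.2]
opening: 0.997
finger_force: 0.0
clock: 3.97
tool_pos: [0.6034, -0.1761, 0.1409]
eef_rot: [0.764, 0.645, -0.003, -0.004]
contact_force: [-1.0, -0.1, 0.3]
opening: 1.002
finger_force: 0.0
```

```bash
python3 -m jog '[{"wx":0,"wy":0,"wz":0,"dx":0,"dy":0,"dz":-0.13,"hand":0},{"wx":0,"wy":0,"wz":0,"dx":0,"dy":0,"dz":-0.13,"hand":0},{"wx":0,"wy":0,"wz":0,"dx":0,"dy":0,"dz":-0.13,"hand":0},{"wx":0,"wy":0,"wz":0,"dx":0,"dy":0,"dz":-0.078,"hand":0},{"wx":0,"wy":0,"wz":0,"dx":0,"dy":0,"dz":0,"hand":0}]' && python3 -m jog '[{"wx":0,"wy":0,"wz":0,"dx":0,"dy":0,"dz":0,"hand":1},{"wx":0,"wy":0,"wz":0,"dx":0,"dy":0,"dz":0,"hand":1},{"wx":0,"wy":0,"wz":0,"dx":0,"dy":0,"dz":0,"hand":1},{"wx":0,"wy":0,"wz":0,"dx":0,"dy":0,"dz":0,"hand":1},{"wx":0,"wy":0,"wz":0,"dx":0,"dy":0,"dz":0,"hand":1}]' 20
```

```text
clock: 4.38
tool_pos: [0.605, -0.1759, 0.0266]
eef_rot: [0.764, 0.645, -0.002, -0.002]
contact_force: [-0.4, 0.1, 1.0]
opening: 0.999
finger_force: 0.0
clock: 4.8
tool_pos: [0.6082, -0.1759, 0.0307]
eef_rot: [0.764, 0.645, 0.001, 0.001]
contact_force: [-0.1, -0.1, -0.1]
opening: 0.65
finger_force: 0.0
```

```bash
python3 -m jog '[{"wx":0,"wy":0,"wz":0,"dx":0,"dy":0,"dz":0,"hand":1},{"wx":0,"wy":0,"wz":0,"dx":0,"dy":0,"dz":0,"hand":1},{"wx":0,"wy":0,"wz":0,"dx":0,"dy":0,"dz":0,"hand":1}]' 20 && python3 -m jog '[{"wx":0,"wy":0,"wz":0,"dx":0,"dy":0,"dz":0.1,"hand":1},{"wx":0,"wy":0,"wz":0,"dx":0,"dy":0,"dz":0.15,"hand":1},{"wx":0,"wy":0,"wz":0,"dx":-0.05,"dy":0.02,"dz":0.15,"hand":1},{"wx":0,"wy":0,"wz":0,"dx":-0.08,"dy":0.03,"dz":0.14,"hand":1},{"wx":0,"wy":0,"wz":0,"dx":-0.08,"dy":0.03,"dz":0.14,"hand":1}]' && python3 -m jog '[{"wx":0,"wy":0,"wz":0,"dx":-0.08,"dy":0.03,"dz":0.1,"hand":1},{"wx":0,"wy":0,"wz":0,"dx":-0.05,"dy":0.03,"dz":0.1,"hand":1},{"wx":0,"wy":0,"wz":0,"dx":0,"dy":0,"dz":0,"hand":1},{"wx":0,"wy":0,"wz":0,"dx":0,"dy":0,"dz":0,"hand":1}]' && python3 shot.py w3 transit_box carton
```

```text
clock: 5.05
tool_pos: [0.6075, -0.1757, 0.0298]
eef_rot: [0.764, 0.645, 0.0, 0.0]
contact_force: [-0.3, -0.3, 4.4]
opening: 0.512
finger_force: 20.0
clock: 5.47
tool_pos: [0.5541, -0.1553, 0.2004]
eef_rot: [0.764, 0.645, 0.0, -0.0]
contact_force: [1.3, -1.0, -0.9]
opening: 0.509
finger_force: 20.0
clock: 5.8
tool_pos: [0.5227, -0.1406, 0.2504]
eef_rot: [0.764, 0.645, 0.001, 0.001]
contact_force: [0.3, -0.2, -2.0]
opening: 0.509
finger_force: 20.0
[ 0.49  0.6  -0.51  1.8   0.37  0.84 -0.37] [ 0.5227 -0.1406  0.2504] [7.639e-01 6.454e-01 7.000e-04 1.200e-03]
transit_box 0.82 [121.0, 0.0, 299.0, 57.0] 6363 [[119.0, 0.0], [299.0, 0.0], [299.0, 54.0], [119.0, 54.0]]
carton 0.8 [187.0, 130.0, 312.0, 371.0] 22325 [[189.0, 132.0], [312.0, 132.0], [312.0, 367.0], [189.0, 367.0]]
```

View pics/w3b.png

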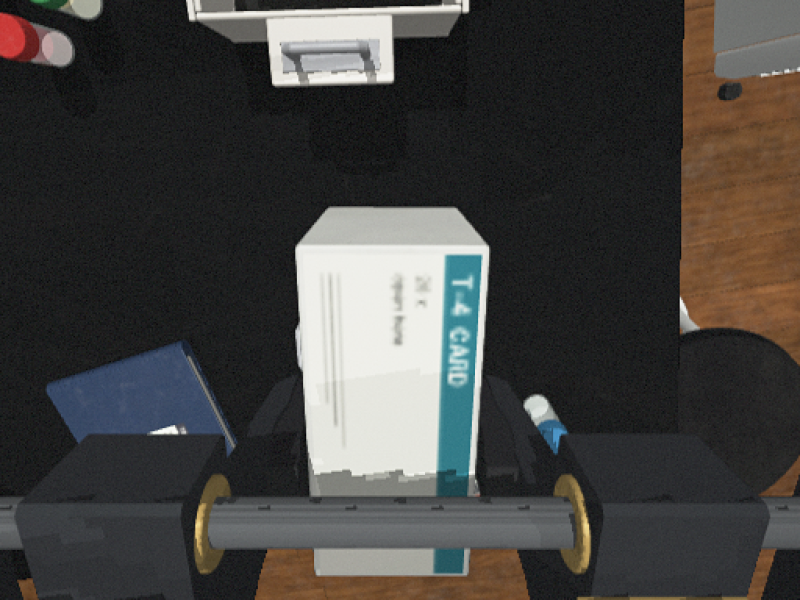

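The carton hangs straight in the grip, at 800-scale (390,390). The front rim corners show at (190,17) and (468,12), and the eye at (330,50). I go nearer for one more view of the box.

```bash
python3 -m jog '[{"wx":0,"wy":0,"wz":0,"dx":0,"dy":0.11,"dz":0.08,"hand":1},{"wx":0,"wy":0,"wz":0,"dx":0,"dy":0.13,"dz":0.08,"hand":1},{"wx":0,"wy":0,"wz":0,"dx":0,"dy":0.12,"dz":0.04,"hand":1},{"wx":0,"wy":0,"wz":0,"dx":0,"dy":0,"dz":0,"hand":1},{"wx":0,"wy":0,"wz":0,"dx":0,"dy":0,"dz":0,"hand":1}]' && python3 shot.py w4 transit_box
```

```text
clock: 6.37
tool_pos: [0.5228, -0.0487, 0.2986]
eef_rot: [0.763, 0.647, 0.0, -0.0]
contact_force: [-0.3, -0.5, -1.2]
opening: 0.508
finger_force: 20.0
[ 0.34  0.52 -0.54  1.78  0.32  0.94 -0.49] [ 0.5228 -0.0487  0.2986] [ 7.628e-01  6.466e-01  2.000e-04 -5.000e-04]
transit_box 0.75 [152.0, 0.0, 308.0, 138.0] 18185 [[151.0, 0.0], [307.0, 0.0], [307.0, 136.0], [151.0, 136.0]]
```

View pics/w4b.png

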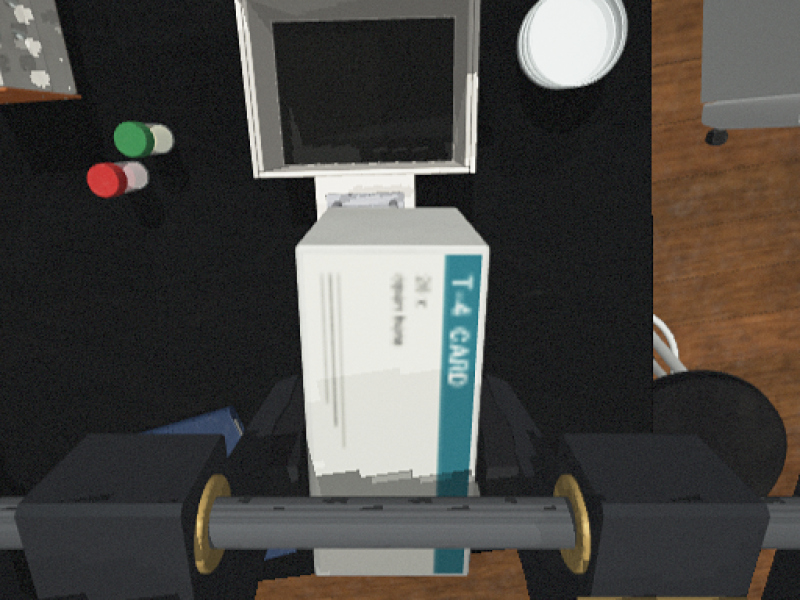

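Run:
```python
from fit import *
from scipy.optimize import least_squares
S,D=r.camera_info("scene"),r.camera_info("side"); W=dict(np.load("w4.npz"));W3=dict(np.load("w3.npz"))
s=lambda x,y:(140+x*.3,150+y*.3); d=lambda x,y:(150+x/2.18,70+y/2.182); w=lambda x,y:((x+.5)/1.5625-.5,(y+.5)/1.5625-.5)
a,b,h=.058,.075,.074
O=[(S,s(265,163),(-a,-b,h)),(S,s(335,292),(-a,b,h)),(S,s(182,335),(a,b,h)),
(D,d(211,165),(a,-b,h)),(D,d(223,223),(-a,-b,h)),(D,d(97,240),(-a,b,h)),(D,d(85,178),(a,b,h)),
(W,w(254,179),(-a,b,h)),(W,w(477,172),(-a,-b,h)),(W,w(273,22),(.054,.071,.006)),(W,w(453,17),(.054,-.071,.006)),(W3,w(190,18),(-a,b,h)),(W3,w(468,12),(-a,-b,h))]
wt=np.array([.3 if o[0] is S or o[0] is D else 1 for o in O])
f=lambda x:(np.array([pj(i,x,[X])[0]-p for i,p,X in O])*wt[:,None]).ravel()
o=least_squares(f,(.52,.062,1.42)); print(o.x.round(4),np.degrees(o.x[2]).round(2)); print((o.fun.reshape(-1,2)/wt[:,None]).round(1).tolist())
for i,p,X in O: 
  if i is W or i is W3: print(onz(i,p,X[2]).round(4))
np.save("box.npy",o.x)
st=r.get_state(); print(st["tool_pos"])
```

```text
[0.5207 0.0656 1.4298] 81.92
[[-0.6, 0.2], [-1.2, -0.8], [-1.3, -0.8], [-3.0, -1.3], [-1.0, -0.5], [-1.0, -0.9], [1.3, -0.9], [3.3, -0.8], [-4.2, 0.5], [-1.5, -1.3], [2.0, -1.2], [3.7, 1.3], [-3.3, 0.2]]
[0.4345 0.0185 0.074 ]
[ 0.5915 -0.0026  0.074 ]
[0.4595 0.1274 0.006 ]
[0.5961 0.1082 0.006 ]
[0.4354 0.0202 0.074 ]
[ 0.5897 -0.0027  0.074 ]
[ 0.52200292 -0.05194498  0.2976915 ]
```

Run:
```python
from fit import *
W=dict(np.load("w4.npz")); g=cv2.imread("pics/w4.png").max(2).astype(int)
for c in(220,260): print(c,g[0:24,c].tolist(),"|",g[95:116,c].tolist())
for row in (60,): print(g[row,148:185].tolist(),g[row,280:312].tolist())
for c in(190,): print(g[95:120,c].tolist())
for y in range(2,16,3): print(y,onz(W,(240,y),.006).round(4))
for y in range(98,118,3): print(y,onz(W,(240,y),.006).round(4),onz(W,(240,y),.074).round(4))
for x in (155,160,165,170,176,285,290,295,300,305): print(x,onz(W,(x,60),.006).round(4),onz(W,(x,60),.074).round(4))
```

```text
220 [106, 99, 96, 95, 97, 98, 94, 96, 98, 94, 96, 106, 95, 57, 22, 21, 32, 33, 26, 30, 19, 21, 36, 32] | [52, 52, 46, 46, 44, 48, 44, 50, 44, 93, 151, 174, 173, 168, 233, 245, 228, 231, 242, 242, 242]
260 [97, 99, 96, 97, 97, 94, 98, 98, 98, 95, 104, 85, 34, 27, 33, 22, 31, 27, 32, 25, 33, 29, 26, 32] | [40, 29, 36, 35, 29, 22, 29, 25, 77, 150, 171, 174, 166, 234, 245, 228, 232, 241, 242, 241, 241]
[22, 32, 24, 26, 22, 31, 28, 21, 80, 236, 229, 222, 140, 223, 230, 210, 111, 115, 110, 113, 112, 116, 113, 113, 113, 114, 114, 116, 113, 121, 48, 28, 33, 30, 27, 38, 35] [19, 32, 38, 21, 28, 33, 25, 34, 29, 28, 97, 100, 100, 95, 95, 97, 112, 105, 157, 226, 229, 214, 200, 230, 234, 171, 46, 3, 22, 16, 25, 32]
[51, 48, 51, 42, 44, 54, 45, 45, 47, 40, 101, 158, 172, 170, 197, 240, 246, 228, 140, 14, 29, 16, 15, 21, 10]
2 [0.539  0.1269 0.006 ]
5 [0.5385 0.1238 0.006 ]
8 [0.538  0.1207 0.006 ]
11 [0.5374 0.1176 0.006 ]
14 [0.5369 0.1145 0.006 ]
98 [0.5201 0.0193 0.006 ] [0.5226 0.0216 0.074 ]
101 [0.5195 0.0156 0.006 ] [0.5221 0.0185 0.074 ]
104 [0.5188 0.0119 0.006 ] [0.5215 0.0154 0.074 ]
107 [0.5181 0.0082 0.006 ] [0.521  0.0122 0.074 ]
110 [0.5175 0.0044 0.006 ] [0.5204 0.0091 0.074 ]
113 [0.5168 0.0007 0.006 ] [0.5199 0.0059 0.074 ]
116 [ 0.5162 -0.0031  0.006 ] [0.5193 0.0027 0.074 ]
155 [0.4232 0.0815 0.006 ] [0.4408 0.0742 0.074 ]
160 [0.4294 0.0804 0.006 ] [0.446  0.0733 0.074 ]
165 [0.4356 0.0794 0.006 ] [0.4512 0.0724 0.074 ]
170 [0.4417 0.0784 0.006 ] [0.4564 0.0716 0.074 ]
176 [0.4491 0.0772 0.006 ] [0.4627 0.0705 0.074 ]
285 [0.5835 0.055  0.006 ] [0.5762 0.0518 0.074 ]
290 [0.5896 0.054  0.006 ] [0.5814 0.0509 0.074 ]
295 [0.5958 0.053  0.006 ] [0.5866 0.0501 0.074 ]
300 [0.6019 0.0519 0.006 ] [0.5918 0.0492 0.074 ]
305 [0.6081 0.0509 0.006 ] [0.597  0.0484 0.074 ]
```

Run:
```python
from fit import *
W=dict(np.load("w4.npz")); g=cv2.imread("pics/w4.png").max(2).astype(int)
print(g[128:165,240].tolist())
z=.2986+.0322
A=onz(W,(190.5,157.6),z);B=onz(W,(312.1,157.6),z);print(A,B,(A+B)/2, np.linalg.norm(A-B))
t=np.array([.5228,-.0487]); 
for row in (132.5,): print(onz(W,(250,row),z-.062))
yaw=2*np.arctan2(.6466,.7628); u=np.array([np.cos(yaw),np.sin(yaw)]); print(((A+B)[:2]/2-t)@u-.049,"offset along", ((A+B)[:2]/2-t)@[-u[1],u[0]],"lat")
```

```text
[214, 216, 209, 184, 182, 181, 174, 174, 173, 176, 173, 175, 176, 175, 178, 179, 174, 176, 178, 178, 180, 183, 182, 180, 184, 179, 179, 174, 190, 228, 234, 231, 228, 227, 227, 235, 236]
[0.51128218 0.013339   0.3308    ] [0.5538893  0.00629666 0.3308    ] [0.53258574 0.00981783 0.3308    ] 0.04318520383600026
[0.53205765 0.00999877 0.2688    ]
0.010330364677958948 offset along -6.957592155253448e-05 lat
```

```bash
python3 -m jog '[{"wx":0,"wy":0,"wz":0.006,"dx":-0.005,"dy":0.12,"dz":0,"hand":1},{"wx":0,"wy":0,"wz":0.006,"dx":-0.005,"dy":0.15,"dz":0,"hand":1},{"wx":0,"wy":0,"wz":0,"dx":-0.004,"dy":0.144,"dz":-0.06,"hand":1},{"wx":0,"wy":0,"wz":0,"dx":0,"dy":0,"dz":-0.15,"hand":1},{"wx":0,"wy":0,"wz":0,"dx":0,"dy":0,"dz":-0.15,"hand":1}]' && python3 -m jog '[{"wx":0,"wy":0,"wz":0,"dx":0,"dy":0,"dz":-0.1,"hand":1},{"wx":0,"wy":0,"wz":0,"dx":0,"dy":0,"dz":0,"hand":1},{"wx":0,"wy":0,"wz":0,"dx":0,"dy":0,"dz":0,"hand":1},{"wx":0,"wy":0,"wz":0,"dx":0,"dy":0,"dz":0,"hand":1},{"wx":0,"wy":0,"wz":0,"dx":0,"dy":0,"dz":0,"hand":1}]'; python3 -c "
from plant import r
s=r.get_state();print(s['tool_pos'],s['eef_rot'],s['q'].round(2))"
```

```text
clock: 6.88
tool_pos: [0.52, 0.0543, 0.2084]
eef_rot: [0.756, 0.655, 0.002, 0.0]
contact_force: [0.5, -0.9, -2.5]
opening: 0.508
finger_force: 20.0
clock: 7.3
tool_pos: [0.5203, 0.0526, 0.1858]
eef_rot: [0.757, 0.654, 0.001, 0.001]
contact_force: [0.3, 0.3, -1.5]
opening: 0.507
finger_force: 20.0
[0.5202894  0.05261965 0.18575329] [0.75672272 0.65373382 0.00144648 0.00085678] [ 0.09  0.66 -0.45  1.92  0.45  0.66 -0.79]
```

```bash
python3 -m jog '[{"wx":0,"wy":0,"wz":0.003,"dx":-0.006,"dy":0.003,"dz":-0.1,"hand":1},{"wx":0,"wy":0,"wz":0,"dx":0,"dy":0,"dz":-0.1,"hand":1},{"wx":0,"wy":0,"wz":0,"dx":0,"dy":0,"dz":-0.1,"hand":1},{"wx":0,"wy":0,"wz":0,"dx":0,"dy":0,"dz":-0.1,"hand":1},{"wx":0,"wy":0,"wz":0,"dx":0,"dy":0,"dz":-0.09,"hand":1}]' && python3 -m jog '[{"wx":0,"wy":0,"wz":0,"dx":0,"dy":0,"dz":-0.06,"hand":1},{"wx":0,"wy":0,"wz":0,"dx":0,"dy":0,"dz":-0.04,"hand":1},{"wx":0,"wy":0,"wz":0,"dx":0,"dy":0,"dz":0,"hand":1},{"wx":0,"wy":0,"wz":0,"dx":0,"dy":0,"dz":0,"hand":1}]'
```

```text
clock: 7.72
tool_pos: [0.519, 0.0536, 0.0621]
eef_rot: [0.755, 0.656, 0.002, 0.001]
contact_force: [0.3, 0.3, -1.4]
opening: 0.505
finger_force: 20.0
clock: 8.05
tool_pos: [0.5183, 0.0537, 0.0376]
eef_rot: [0.754, 0.656, 0.001, 0.001]
contact_force: [-0.3, -0.0, -0.6]
opening: 0.512
finger_force: 20.0
```

```bash
python3 -m jog '[{"wx":0,"wy":0,"wz":0,"dx":0,"dy":0,"dz":-0.006,"hand":1},{"wx":0,"wy":0,"wz":0,"dx":0,"dy":0,"dz":0,"hand":0.2},{"wx":0,"wy":0,"wz":0,"dx":0,"dy":0,"dz":0,"hand":0.2},{"wx":0,"wy":0,"wz":0,"dx":0,"dy":0,"dz":0,"hand":0.2},{"wx":0,"wy":0,"wz":0,"dx":0,"dy":0,"dz":0,"hand":0.2}]' && python3 -m jog '[{"wx":0,"wy":0,"wz":0,"dx":0,"dy":0,"dz":0.1,"hand":0.2},{"wx":0,"wy":0,"wz":0,"dx":0,"dy":0,"dz":0.16,"hand":0.2},{"wx":0,"wy":0,"wz":0,"dx":0,"dy":0,"dz":0.16,"hand":0.2},{"wx":0,"wy":0,"wz":0,"dx":0,"dy":0,"dz":0.16,"hand":0.2},{"wx":0,"wy":0,"wz":0,"dx":0,"dy":0,"dz":0.16,"hand":0.2}]'  && python3 -m jog '[{"wx":0,"wy":0,"wz":0,"dx":0,"dy":-0.1,"dz":0.16,"hand":1},{"wx":0,"wy":0,"wz":0,"dx":0,"dy":-0.1,"dz":0.1,"hand":1},{"wx":0,"wy":0,"wz":0,"dx":0,"dy":0,"dz":0,"hand":1},{"wx":0,"wy":0,"wz":0,"dx":0,"dy":0,"dz":0,"hand":1}]'; python3 shot.py w5 carton box_lid petri
```

```text
clock: 8.47
tool_pos: [0.5176, 0.0536, 0.0357]
eef_rot: [0.754, 0.656, 0.0, 0.0]
contact_force: [0.2, -0.7, -0.1]
opening: 0.782
finger_force: 0.0
clock: 8.88
tool_pos: [0.5167, 0.0535, 0.2223]
eef_rot: [0.754, 0.657, -0.0, -0.0]
contact_force: [1.3, -0.5, -0.5]
opening: 0.801
finger_force: 0.0
clock: 9.22
tool_pos: [0.5179, 0.0049, 0.2818]
eef_rot: [0.756, 0.655, 0.001, 0.001]
contact_force: [-0.0, -0.3, -1.6]
opening: 0.523
finger_force: 0.0
[ 0.25  0.53 -0.56  1.82  0.35  0.89 -0.61] [0.5179 0.0049 0.2818] [0.7555 0.6551 0.0009 0.0013]
carton 0.68 [218.0, 57.0, 264.0, 156.0] 3888 [[222.0, 59.0], [265.0, 59.0], [265.0, 152.0], [222.0, 152.0]]
petri 0.63 [339.0, 46.0, 411.0, 106.0] 3792 [[342.0, 41.0], [413.0, 41.0], [413.0, 107.0], [342.0, 107.0]]
```

View pics/w5b.png

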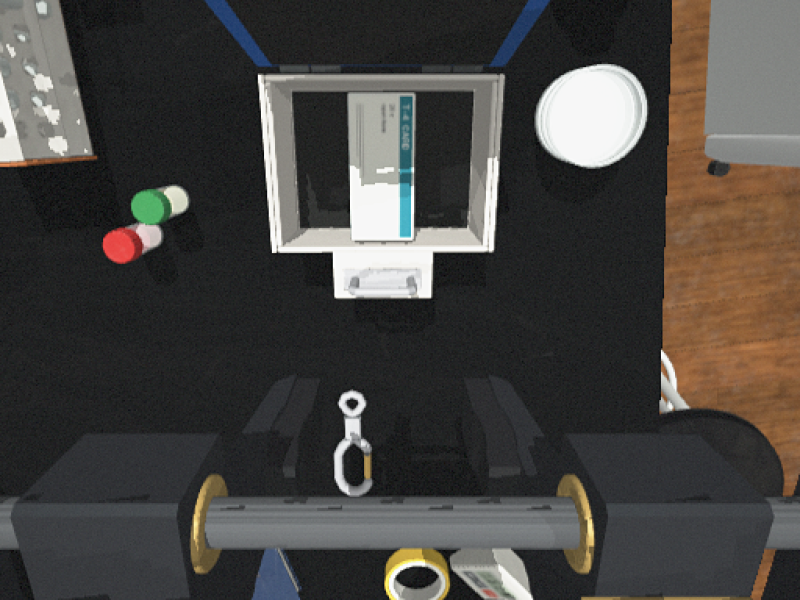

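Run:
```python
from h import *
a=r.snapshot("scene")[:,:,::-1];b=r.snapshot("side")[:,:,::-1]
cv2.imwrite("pics/s1.png",a);cv2.imwrite("pics/d1.png",b)
cv2.imwrite("pics/ab.png",np.vstack([a,b[:210]]))
```

```text
(no output)
```

View pics/ab.png

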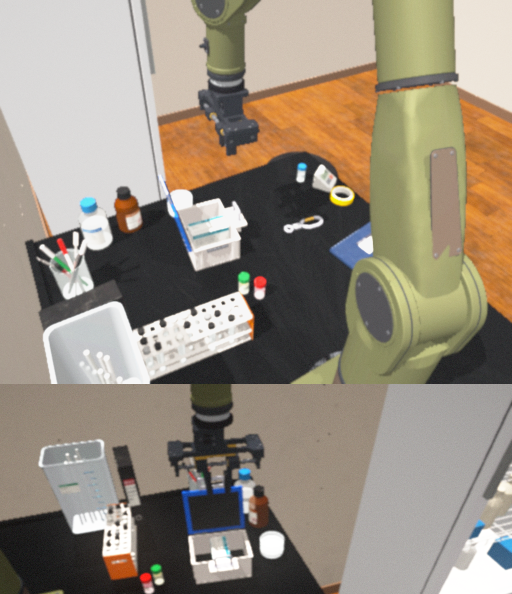

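Run:
```python
from fit import *
S,D=r.camera_info("scene"),r.camera_info("side"); c=np.array([.520,.0638]); a=np.radians(82)
def show(n,X): 
    print(n,X.round(3),"box",((X[:2]-c)@R2(a)).round(3))
show("brown top",tri([S,D],[(123,189),(257,104)]))
show("brown base",onz(S,(131,231),0)); show("brown base D",onz(D,(261,142),0))
show("blue top",tri([S,D],[(89,200),(245,87)])); show("blue base",onz(S,(97,248),0))
show("rack near end corner base R",onz(D,(136,191),0)); show("rack base L",onz(D,(108,194),0)); show("rack base sc",onz(S,(253,336),0))
show("rack top R",tri([S,D],[(250,298),(136,157)]))
show("rack far base sc",onz(S,(140,372),0)); show("tube tops",tri([S,D],[(235,300),(125,122+20)]))
show("pens top",tri([S,D],[(61,240),(190,85)]))
show("lid top L",tri([S,D],[(165,178),(242,105)]));
show("greycont top R",tri([S,D],[(130,303),(104,60)]))
show("greycont base",onz(D,(110,145),0))
```

```text
brown top [0.68  0.219 0.128] box [ 0.176 -0.137]
brown base [0.662 0.227 0.   ] box [ 0.181 -0.118]
brown base D [0.685 0.196 0.   ] box [ 0.154 -0.145]
blue top [0.67  0.305 0.137] box [ 0.26  -0.115]
blue base [0.645 0.322 0.   ] box [ 0.273 -0.088]
rack near end corner base R [ 0.288  0.102 -0.   ] box [0.006 0.236]
rack base L [0.214 0.115 0.   ] box [0.008 0.31 ]
rack base sc [0.23  0.102 0.   ] box [-0.002  0.293]
rack top R [0.287 0.101 0.094] box [0.004 0.236]
rack far base sc [0.274 0.337 0.   ] box [0.237 0.282]
tube tops [0.274 0.139 0.123] box [0.04  0.254]
pens top [0.529 0.386 0.148] box [0.321 0.036]
lid top L [0.605 0.132 0.187] box [ 0.08  -0.075]
greycont top R [0.271 0.329 0.255] box [0.228 0.284]
greycont base [0.234 0.334 0.   ] box [0.228 0.321]
```

```bash
python3 -m jog '[{"wx":0,"wy":0,"wz":0,"dx":-0.024,"dy":0.12,"dz":0,"hand":1},{"wx":0,"wy":0,"wz":0,"dx":-0.024,"dy":0.16,"dz":0,"hand":1},{"wx":0,"wy":0,"wz":0,"dx":-0.024,"dy":0.16,"dz":0,"hand":1},{"wx":0,"wy":0,"wz":0,"dx":-0.024,"dy":0.16,"dz":0,"hand":1},{"wx":0,"wy":0,"wz":0,"dx":-0.024,"dy":0.16,"dz":0,"hand":1}]' && python3 -m jog '[{"wx":0,"wy":0,"wz":0,"dx":0,"dy":0.02,"dz":0,"hand":1},{"wx":0,"wy":0,"wz":0,"dx":0,"dy":0,"dz":-0.1,"hand":1},{"wx":0,"wy":0,"wz":0,"dx":0,"dy":0,"dz":-0.16,"hand":1},{"wx":0,"wy":0,"wz":0,"dx":0,"dy":0,"dz":-0.16,"hand":1},{"wx":0,"wy":0,"wz":0,"dx":0,"dy":0,"dz":0,"hand":1}]';python3 -c "
from plant import r
s=r.get_state();print(s['tool_pos'],s['eef_rot'],s['q'].round(2))"
```

```text
clock: 9.93
tool_pos: [0.4863, 0.1988, 0.2799]
eef_rot: [0.754, 0.657, -0.001, -0.0]
contact_force: [1.4, -0.9, -0.2]
opening: 0.003
finger_force: 0.0
clock: 10.35
tool_pos: [0.4829, 0.1993, 0.1692]
eef_rot: [0.754, 0.657, -0.007, -0.002]
contact_force: [-0.7, -0.3, -1.1]
opening: 0.004
finger_force: 0.0
[0.48285391 0.19933448 0.16916678] [ 0.75358394  0.65731513 -0.00675229 -0.00157322] [-0.21  0.69 -0.45  1.92  0.48  0.65 -1.09]
```

```bash
python3 -m jog '[{"wx":0,"wy":0,"wz":0,"dx":-0.008,"dy":-0.058,"dz":0,"hand":1},{"wx":0,"wy":0,"wz":0,"dx":-0.008,"dy":-0.058,"dz":0,"hand":1},{"wx":0,"wy":0,"wz":0,"dx":-0.008,"dy":-0.058,"dz":0,"hand":1},{"wx":0,"wy":0,"wz":0,"dx":-0.008,"dy":-0.058,"dz":0,"hand":1},{"wx":0,"wy":0,"wz":0,"dx":0,"dy":0,"dz":0,"hand":1}]'; python3 -c "
from h import *
s=r.get_state();p=s['tool_pos'];a=np.radians(82);d=p[:2]-[.52,.0638];print(d[0]*np.cos(a)+d[1]*np.sin(a),-d[0]*np.sin(a)+d[1]*np.cos(a),p[2])"
```

```text
clock: 10.77
tool_pos: [0.4794, 0.1411, 0.1767]
eef_rot: [0.755, 0.656, -0.001, 0.001]
contact_force: [0.2, -0.1, 0.2]
opening: 0.007
finger_force: 0.0
0.07085607467757143 0.05092344755026146 0.17673691979585995
```

```bash
python3 -m jog '[{"wx":0,"wy":0,"wz":0,"dx":-0.0085,"dy":-0.06,"dz":-0.01,"hand":1},{"wx":0,"wy":0,"wz":0,"dx":-0.0085,"dy":-0.06,"dz":-0.01,"hand":1},{"wx":0,"wy":0,"wz":0,"dx":-0.0075,"dy":-0.053,"dz":-0.03,"hand":1}]';python3 -m jog '[{"wx":0,"wy":0,"wz":0,"dx":-0.0075,"dy":-0.053,"dz":-0.03,"hand":1},{"wx":0,"wy":0,"wz":0,"dx":-0.006,"dy":-0.043,"dz":-0.041,"hand":1},{"wx":0,"wy":0,"wz":0,"dx":-0.006,"dy":-0.043,"dz":-0.041,"hand":1}]'; python3 -c "
from h import *
s=r.get_state();p=s['tool_pos'];a=np.radians(82);d=p[:2]-[.52,.0638];print(d[0]*np.cos(a)+d[1]*np.sin(a),-d[0]*np.sin(a)+d[1]*np.cos(a),p[2])
a=r.snapshot('scene')[120:300,130:330,::-1];b=r.snapshot('side')[70:250,150:350,::-1];cv2.imwrite('pics/l1.png',cv2.resize(np.hstack([a,b]),(800,360)))"
```

```text
clock: 11.02
tool_pos: [0.4747, 0.1018, 0.1648]
eef_rot: [0.754, 0.657, 0.002, 0.0]
contact_force: [0.6, -0.1, 1.5]
opening: 0.004
finger_force: 0.8
clock: 11.27
tool_pos: [0.4697, 0.0664, 0.136]
eef_rot: [0.754, 0.657, 0.002, 0.001]
contact_force: [0.6, 0.8, -0.2]
opening: 0.002
finger_force: 0.5
-0.004399594954842935 0.05014544874487418 0.13599654816157047
```

View pics/l1.png

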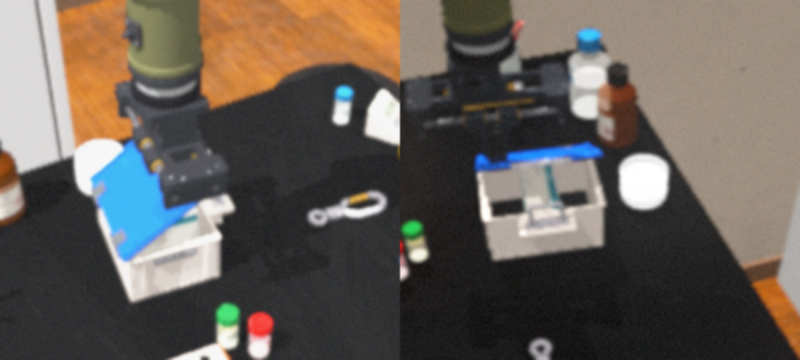

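The lid is following the fingers and is about half shut. I carry on down.

```bash
python3 -m jog '[{"wx":0,"wy":0,"wz":0,"dx":-0.004,"dy":-0.03,"dz":-0.053,"hand":1},{"wx":0,"wy":0,"wz":0,"dx":-0.004,"dy":-0.03,"dz":-0.053,"hand":1},{"wx":0,"wy":0,"wz":0,"dx":-0.002,"dy":-0.015,"dz":-0.055,"hand":1},{"wx":0,"wy":0,"wz":0,"dx":-0.001,"dy":-0.008,"dz":-0.05,"hand":1},{"wx":0,"wy":0,"wz":0,"dx":0,"dy":0,"dz":0,"hand":1}]'; python3 -m jog '[{"wx":0,"wy":0,"wz":0,"dx":0,"dy":0,"dz":-0.016,"hand":1},{"wx":0,"wy":0,"wz":0,"dx":0,"dy":0,"dz":-0.01,"hand":1},{"wx":0,"wy":0,"wz":0,"dx":0,"dy":0,"dz":0,"hand":1}]'
```

```text
clock: 11.78
tool_pos: [0.4659, 0.0457, 0.0817]
eef_rot: [0.754, 0.657, -0.0, -0.0]
contact_force: [-0.2, 0.6, 0.1]
opening: 0.001
finger_force: 0.0
clock: 12.03
tool_pos: [0.4664, 0.0459, 0.0799]
eef_rot: [0.754, 0.657, 0.002, 0.002]
contact_force: [-6.0, -0.6, 38.0]
opening: 0.004
finger_force: 18.7
```

```bash
python3 -m jog '[{"wx":0,"wy":0,"wz":0,"dx":0,"dy":0,"dz":0.1,"hand":1},{"wx":0,"wy":0,"wz":0,"dx":0,"dy":0,"dz":0.16,"hand":1},{"wx":0,"wy":0,"wz":0,"dx":0.04,"dy":-0.06,"dz":0.15,"hand":0.6},{"wx":0,"wy":0,"wz":0,"dx":0.04,"dy":-0.06,"dz":0.15,"hand":0.6},{"wx":0,"wy":0,"wz":0,"dx":0.04,"dy":-0.06,"dz":0.15,"hand":0.6}]';  python3 -m jog '[{"wx":0,"wy":0,"wz":0,"dx":0.04,"dy":-0.06,"dz":0.1,"hand":0.6},{"wx":0,"wy":0,"wz":0,"dx":0.02,"dy":-0.06,"dz":0,"hand":0.6},{"wx":0,"wy":0,"wz":0,"dx":0,"dy":0,"dz":0,"hand":0.6},{"wx":0,"wy":0,"wz":0,"dx":0,"dy":0,"dz":0,"hand":0.6}]';python3 shot.py w6 box_lid snap_hook eye_leg_a
```

```text
clock: 12.45
tool_pos: [0.4956, 0.0005, 0.2569]
eef_rot: [0.753, 0.657, 0.001, -0.0]
contact_force: [1.4, 0.1, -1.4]
opening: 0.207
finger_force: 0.0
clock: 12.78
tool_pos: [0.5102, -0.0299, 0.279]
eef_rot: [0.755, 0.656, 0.0, -0.0]
contact_force: [-1.0, 0.7, -1.7]
opening: 0.398
finger_force: 0.0
[ 0.36  0.54 -0.62  1.84  0.4   0.89 -0.59] [ 0.5102 -0.0299  0.279 ] [ 7.546e-01  6.562e-01  2.000e-04 -0.000e+00]
box_lid 0.7 [164.0, 0.0, 330.0, 165.0] 22518 [[164.0, 163.0], [164.0, 0.0], [330.0, 0.0], [330.0, 163.0]]
box_lid 0.65 [164.0, 2.0, 332.0, 165.0] 23261 [[163.0, 163.0], [163.0, 0.0], [330.0, 0.0], [330.0, 163.0]]
snap_hook 0.84 [216.0, 232.0, 238.0, 298.0] 713 [[216.0, 229.0], [238.0, 229.0], [238.0, 298.0], [216.0, 298.0]]
eye_leg_a 0.72 [165.0, 2.0, 332.0, 164.0] 23155 [[164.0, 162.0], [164.0, 0.0], [330.0, 0.0], [330.0, 162.0]]
```

View pics/w6b.png

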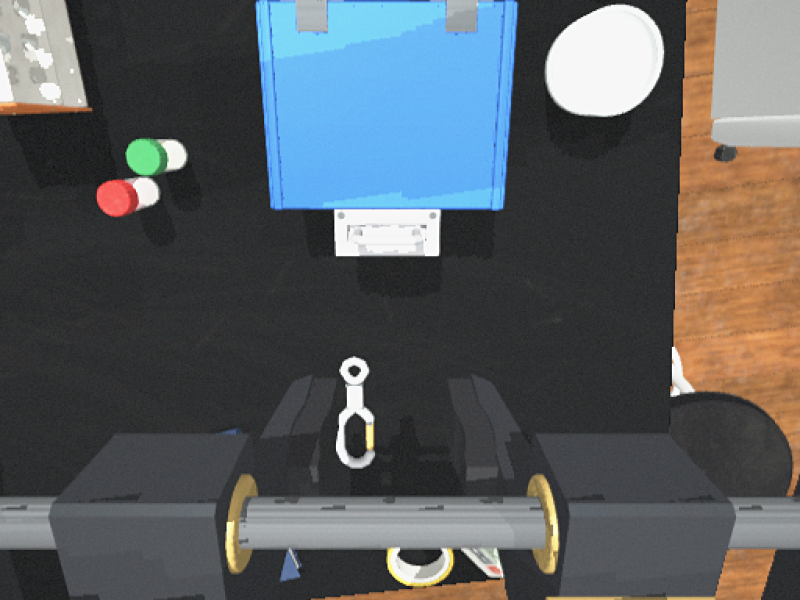

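Run:
```python
from fit import *
from scipy.optimize import least_squares
W=dict(np.load("w6.npz")); im=cv2.imread("pics/w6.png"); g=cv2.cvtColor(im,cv2.COLOR_BGR2GRAY)
p=np.array([(270,210),(505,210),(336,256),(439,256)],np.float32)/1.5625-.2
q=cv2.cornerSubPix(g,p.reshape(-1,1,2).copy(),(3,3),(-1,-1),(3,30,.01))[:,0]; print(p.round(1).tolist(),q.round(1).tolist())
M=[(-.062,.079,.08),(-.062,-.079,.08),(-.094,.036,.08),(-.094,-.036,.08)]
for P_ in(p,q):
    o=least_squares(lambda x:(pj(W,x,M)-P_).ravel(),(.52,.064,1.43)); print(o.x.round(4),np.degrees(o.x[2]).round(2),o.fun.reshape(-1,2).round(1).tolist())
for t in P_: print(onz(W,t,.08).round(4))
m=mask(im,(212,225,242,303),110); v=[(W,m)]
o=fitv(v,hook,(.449,-.2155,-1.715)); print("hook",np.round(o,4),np.degrees(o[2]))
W2=dict(np.load("w2.npz")); i2=cv2.imread("pics/w2.png"); o=fitv(v+[(W2,mask(i2,(202,140,238,218),110))],hook,o[:3]); print("hook both",np.round(o,4),np.degrees(o[2]))
# independent two-view height: gate brass centroid
for i,I,b in((W,im,(228,262,244,292)),(W2,i2,(222,180,238,206))):
    l,t,R,B=b; hsv=cv2.cvtColor(I,cv2.COLOR_BGR2HSV)[t:B,l:R]; mm=(hsv[...,1]>100)&(hsv[...,2]>90); y,x=np.nonzero(mm); print(mm.sum(),x.mean()+l,y.mean()+t)
    if I is im: a=(i,(x.mean()+l,y.mean()+t))
    else: print("gate",tri([a[0],i],[a[1],(x.mean()+l,y.mean()+t)]).round(4))
print("pred gate mid",(R2(o[2])@[-.0,.0135]+o[:2]).round(4),"grip",(R2(o[2])@[-.045,0]+o[:2]).round(4))
for k in range(232,298,4): 
    xs=np.nonzero(m[k])[0]; print(k,xs.min(),xs.max(),len(xs),onz(W,(xs.mean(),k),.0045)[:2].round(4))
```

```text
[[172.60000610351562, 134.1999969482422], [323.0, 134.1999969482422], [214.8000030517578, 163.60000610351562], [280.79998779296875, 163.60000610351562]] [[172.60000610351562, 132.0], [321.5, 132.6999969482422], [214.5, 163.5], [280.29998779296875, 163.3000030517578]]
[0.5206 0.0653 1.4318] 82.03 [[0.2, -0.1], [-0.3, -0.1], [-0.2, 0.1], [0.3, 0.1]]
[0.5204 0.0665 1.4288] 81.87 [[-0.4, 0.8], [0.8, 0.5], [-0.4, -0.8], [0.1, -0.5]]
[0.434 0.017 0.08 ]
[ 0.5891 -0.0054  0.08  ]
[ 0.4718 -0.0224  0.08  ]
[ 0.5426 -0.0322  0.08  ]
hook [ 0.4494 -0.2163 -1.71    0.2786] -97.97380103468033
hook both [ 0.4491 -0.2162 -1.7128  0.5421] -98.13813546895342
38 236.07894736842104 280.13157894736844
36 230.11111111111111 194.08333333333334
gate [ 0.4634 -0.2166  0.0099]
pred gate mid [ 0.4624 -0.2181] grip [ 0.4554 -0.1716]
232 219 233 15 [ 0.4598 -0.1396]
236 217 235 11 [ 0.4582 -0.1458]
240 219 234 14 [ 0.4584 -0.1522]
244 222 231 10 [ 0.4574 -0.1585]
248 222 231 10 [ 0.4564 -0.1649]
252 222 232 11 [ 0.456  -0.1714]
256 222 232 11 [ 0.455  -0.1779]
260 222 233 12 [ 0.4546 -0.1845]
264 218 237 19 [ 0.4536 -0.1911]
268 217 239 13 [ 0.4538 -0.198 ]
272 217 238 9 [ 0.4524 -0.2046]
276 216 238 10 [ 0.4495 -0.2112]
280 216 238 10 [ 0.4484 -0.218 ]
284 215 238 11 [ 0.4456 -0.2247]
288 215 238 11 [ 0.4427 -0.2314]
292 217 239 17 [ 0.4462 -0.2391]
296 220 236 17 [ 0.4453 -0.2462]
```

```bash
python3 -m jog '[{"wx":0,"wy":0,"wz":0,"dx":-0.044,"dy":-0.113,"dz":-0.1,"hand":0.6},{"wx":0,"wy":0,"wz":0,"dx":-0.044,"dy":-0.113,"dz":-0.1,"hand":0.6},{"wx":0,"wy":0,"wz":0,"dx":-0.044,"dy":-0.113,"dz":-0.1,"hand":0.6},{"wx":0,"wy":0,"wz":0,"dx":-0.044,"dy":-0.113,"dz":-0.1,"hand":0.6},{"wx":0,"wy":0,"wz":0,"dx":-0.044,"dy":-0.113,"dz":-0.1,"hand":0.6}]';  python3 -m jog '[{"wx":0,"wy":0,"wz":0,"dx":0,"dy":0,"dz":-0.15,"hand":0.6},{"wx":0,"wy":0,"wz":0,"dx":0,"dy":0,"dz":-0.15,"hand":0.6},{"wx":0,"wy":0,"wz":0,"dx":0,"dy":0,"dz":-0.1,"hand":0.6},{"wx":0,"wy":0,"wz":0,"dx":0,"dy":0,"dz":0,"hand":0.6},{"wx":0,"wy":0,"wz":0,"dx":0,"dy":0,"dz":0,"hand":0.6}]'
```

```text
clock: 13.4
tool_pos: [0.4547, -0.1712, 0.152]
eef_rot: [0.753, 0.657, 0.0, -0.001]
contact_force: [1.6, -0.2, 0.4]
opening: 0.402
finger_force: 0.0
clock: 13.82
tool_pos: [0.4549, -0.17, 0.0525]
eef_rot: [0.754, 0.657, -0.001, -0.001]
contact_force: [0.4, 0.7, 0.1]
opening: 0.399
finger_force: 0.0
```

```bash
python3 -m jog '[{"wx":0,"wy":0,"wz":0,"dx":0.003,"dy":-0.006,"dz":-0.1,"hand":0.6},{"wx":0,"wy":0,"wz":0,"dx":0,"dy":0,"dz":-0.06,"hand":0.6},{"wx":0,"wy":0,"wz":0,"dx":0,"dy":0,"dz":-0.036,"hand":0.6},{"wx":0,"wy":0,"wz":0,"dx":0,"dy":0,"dz":0,"hand":0.6},{"wx":0,"wy":0,"wz":0,"dx":0,"dy":0,"dz":0,"hand":0.6}]';  python3 -m jog '[{"wx":0,"wy":0,"wz":0,"dx":0,"dy":0,"dz":0,"hand":1},{"wx":0,"wy":0,"wz":0,"dx":0,"dy":0,"dz":0,"hand":1},{"wx":0,"wy":0,"wz":0,"dx":0,"dy":0,"dz":0,"hand":1},{"wx":0,"wy":0,"wz":0,"dx":0,"dy":0,"dz":0,"hand":1},{"wx":0,"wy":0,"wz":0,"dx":0,"dy":0,"dz":0,"hand":1}]' 50
```

```text
clock: 14.23
tool_pos: [0.4573, -0.1726, 0.0056]
eef_rot: [0.754, 0.657, 0.001, 0.001]
contact_force: [-0.0, 0.6, 0.3]
opening: 0.394
finger_force: 0.0
clock: 14.65
tool_pos: [0.4567, -0.1731, 0.0052]
eef_rot: [0.754, 0.656, 0.0, 0.001]
contact_force: [-0.5, 0.4, 7.5]
opening: 0.156
finger_force: 50.0
```

```bash
python3 -m jog '[{"wx":0,"wy":0,"wz":0,"dx":0,"dy":0,"dz":0,"hand":0.7},{"wx":0,"wy":0,"wz":0,"dx":0,"dy":0,"dz":0,"hand":0.7},{"wx":0,"wy":0,"wz":0,"dx":0,"dy":0,"dz":-0.012,"hand":0.7},{"wx":0,"wy":0,"wz":0,"dx":0,"dy":0,"dz":0,"hand":0.7},{"wx":0,"wy":0,"wz":0,"dx":0,"dy":0,"dz":0,"hand":0.7}]';  python3 -m jog '[{"wx":0,"wy":0,"wz":0,"dx":0,"dy":0,"dz":0,"hand":1},{"wx":0,"wy":0,"wz":0,"dx":0,"dy":0,"dz":0,"hand":1},{"wx":0,"wy":0,"wz":0,"dx":0,"dy":0,"dz":0,"hand":1},{"wx":0,"wy":0,"wz":0,"dx":0,"dy":0,"dz":0,"hand":1}]' 50
```

```text
clock: 15.07
tool_pos: [0.4562, -0.1729, 0.001]
eef_rot: [0.754, 0.657, -0.0, -0.0]
contact_force: [0.2, 0.5, -0.6]
opening: 0.296
finger_force: 0.0
clock: 15.4
tool_pos: [0.4564, -0.173, 0.0013]
eef_rot: [0.754, 0.657, 0.0, 0.0]
contact_force: [1.3, -0.6, -1.2]
opening: 0.162
finger_force: 50.0
```

```bash
python3 -m jog '[{"wx":0,"wy":0,"wz":0,"dx":0,"dy":0,"dz":0.08,"hand":1},{"wx":0,"wy":0,"wz":0,"dx":0,"dy":0,"dz":0.15,"hand":1},{"wx":0,"wy":0,"wz":0,"dx":0,"dy":0,"dz":0.15,"hand":1},{"wx":0,"wy":0,"wz":0,"dx":0,"dy":0.04,"dz":0.15,"hand":1},{"wx":0,"wy":0,"wz":0,"dx":0.01,"dy":0.1,"dz":0.15,"hand":1}]';  python3 -m jog '[{"wx":0,"wy":0,"wz":0,"dx":0.013,"dy":0.14,"dz":0,"hand":1},{"wx":0,"wy":0,"wz":0,"dx":0.013,"dy":0.14,"dz":0,"hand":1},{"wx":0,"wy":0,"wz":0,"dx":0.013,"dy":0.14,"dz":0,"hand":1},{"wx":0,"wy":0,"wz":0,"dx":0.013,"dy":0.14,"dz":0,"hand":1},{"wx":0,"wy":0,"wz":0,"dx":0,"dy":0.12,"dz":0,"hand":1}]';python3 -m jog '[{"wx":0,"wy":0,"wz":0,"dx":0,"dy":0.04,"dz":0,"hand":1},{"wx":0,"wy":0,"wz":0,"dx":0,"dy":0,"dz":0,"hand":1},{"wx":0,"wy":0,"wz":0,"dx":0,"dy":0,"dz":0,"hand":1},{"wx":0,"wy":0,"wz":0,"dx":0,"dy":0,"dz":0,"hand":1}]'
python3 - <<'E'
from fit import *
s=r.get_state();print(s["tool_pos"],s["eef_rot"])
for c in("scene","side"): cv2.imwrite(f"pics/{c}h.png",r.snapshot(c)[:,:,::-1])
a=cv2.imread("pics/sceneh.png")[130:290,130:300];b=cv2.imread("pics/sideh.png")[60:220,150:300]
cv2.imwrite("pics/h1.png",cv2.resize(np.hstack([a,b]),(800,400),interpolation=3))
E
```

```text
clock: 15.82
tool_pos: [0.4572, -0.1429, 0.17]
eef_rot: [0.756, 0.654, -0.001, 0.0]
contact_force: [1.2, -0.7, -1.0]
opening: 0.16
finger_force: 50.0
clock: 16.23
tool_pos: [0.472, 0.0326, 0.1686]
eef_rot: [0.754, 0.657, 0.001, -0.0]
contact_force: [0.7, 0.0, -0.6]
opening: 0.163
finger_force: 50.0
clock: 16.57
tool_pos: [0.4712, 0.0377, 0.1681]
eef_rot: [0.755, 0.656, -0.001, 0.0]
contact_force: [-0.7, -0.2, -1.0]
opening: 0.16
finger_force: 50.0
[0.4712006  0.03772578 0.16811259] [ 7.55164105e-01  6.55534631e-01 -1.17393308e-03  3.79087329e-04]
```

View pics/h1.png

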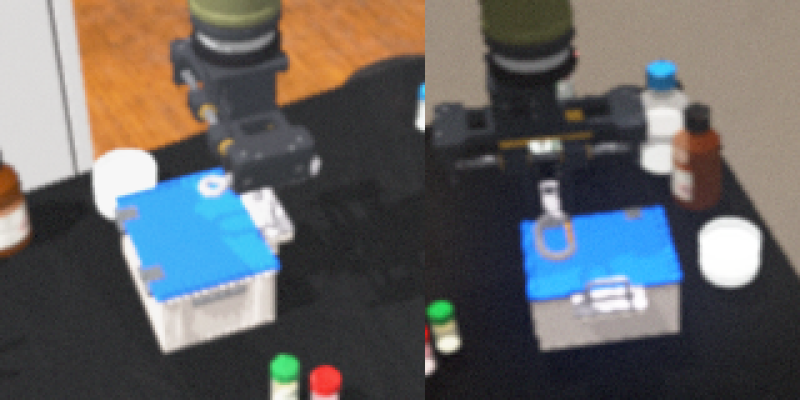

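The side view shows the hook held level, with its bow over the lid at crop (555,240) and the eye in front at (610,295). From here I work with numbers only: I fit the hook in the hand.

Run:
```python
from fit import *
D=r.camera_info("side"); im=cv2.imread("pics/sideh.png"); h=cv2.cvtColor(im,cv2.COLOR_BGR2HSV)
st=r.get_state(); t=st["tool_pos"]; e=st["eef_rot"]; yaw=2*np.arctan2(e[1],e[0]); z=t[2]+.0032
m=np.zeros(im.shape[:2],np.uint8); l,tp,R,B=188,128,216,168
blue=(h[...,0]>95)&(h[...,0]<125)&(h[...,1]>120)
m[tp:B,l:R]=((~blue)&(h[...,2]>100))[tp:B,l:R]
n,lab,s,_=cv2.connectedComponentsWithStats(m); m=(lab==1+s[1:,4].argmax()).astype(np.uint8)
for row in m[tp:B,l:R]: print("".join(".#"[v] for v in row))
u=np.array([np.cos(yaw),np.sin(yaw)]); pred=(*(t[:2]-.0436*u),yaw-np.pi)
def bow(i,p,d): hook(i,p,d,z)
o=fitv([(D,m)],bow,pred); print("pred",np.round(pred,4),np.degrees(pred[2]),"fit",np.round(o,4),np.degrees(o[2]))
print("own offset of TCP", R2(o[2]).T@(t[:2]-o[:2]))
```

```text
............................
............................
............................
............................
.........######.............
........########............
........#######.............
........#######.............
........###.###.............
........########............
........########............
........########............
........########............
.........#######............
.........########...........
.........########...........
..........#######...........
.........#########..........
........###########.........
.......#############........
......###############.......
......###############.......
......##########.####.......
......#####.......###.......
......###.........###.......
......###.........####......
......###.........####......
......####........####......
......####.........###......
......####.........###......
......####.........####.....
......#####.......#####.....
.......######...######......
........#############.......
.........###########........
...........########.........
............................
............................
............................
............................
pred [ 0.4653 -0.0054 -1.7126] -98.12579206272179 fit [ 0.4639 -0.0059 -1.7223  0.2812] -98.68294423808422
own offset of TCP [-0.04427449  0.00079819]
```

```bash
python3 -m jog '[{"wx":0,"wy":0,"wz":0,"dx":0.004,"dy":0.023,"dz":0,"hand":1},{"wx":0,"wy":0,"wz":0,"dx":0,"dy":0,"dz":-0.1,"hand":1},{"wx":0,"wy":0,"wz":0,"dx":0,"dy":0,"dz":-0.1,"hand":1},{"wx":0,"wy":0,"wz":0,"dx":0,"dy":0,"dz":0,"hand":1},{"wx":0,"wy":0,"wz":0,"dx":0,"dy":0,"dz":0,"hand":1}]' 55; python3 -c "
from plant import r
s=r.get_state();print(s['tool_pos'],s['eef_rot'])"
```

```text
clock: 17.08
tool_pos: [0.472, 0.0454, 0.1179]
eef_rot: [0.754, 0.656, -0.001, -0.0]
contact_force: [1.2, -0.6, -0.1]
opening: 0.159
finger_force: 55.0
[0.47195313 0.04544626 0.1179364 ] [ 7.54394187e-01  6.56420344e-01 -1.23608906e-03 -4.63376006e-04]
```

```bash
python3 -m jog '[{"wx":0,"wy":0,"wz":0,"dx":0,"dy":-0.007,"dz":-0.06,"hand":1},{"wx":0,"wy":0,"wz":0,"dx":0,"dy":0,"dz":-0.05,"hand":1},{"wx":0,"wy":0,"wz":0,"dx":0,"dy":0,"dz":-0.024,"hand":1},{"wx":0,"wy":0,"wz":0,"dx":0,"dy":0,"dz":0,"hand":1},{"wx":0,"wy":0,"wz":0,"dx":0,"dy":0,"dz":0,"hand":1}]' 55; python3 -c "
from plant import r
s=r.get_state();print(s['tool_pos'],s['eef_rot'],s['contact_force'])"
```

```text
clock: 17.5
tool_pos: [0.4731, 0.0442, 0.0857]
eef_rot: [0.754, 0.656, 0.0, 0.0]
contact_force: [0.7, 0.1, -0.7]
opening: 0.161
finger_force: 55.0
[0.47311039 0.04422734 0.0856682 ] [7.54343631e-01 6.56479584e-01 4.13061136e-04 2.68093947e-04] [ 0.74196526  0.07580887 -0.66163497]
```

```bash
python3 -m jog '[{"wx":0,"wy":0,"wz":0,"dx":0.012,"dy":-0.002,"dz":-0.006,"hand":1},{"wx":0,"wy":0,"wz":0,"dx":0.012,"dy":-0.002,"dz":0,"hand":1},{"wx":0,"wy":0,"wz":0,"dx":0,"dy":0,"dz":0,"hand":1}]' 60; python3 -m jog '[{"wx":0,"wy":0,"wz":0,"dx":0.016,"dy":-0.002,"dz":0,"hand":1},{"wx":0,"wy":0,"wz":0,"dx":0.016,"dy":-0.002,"dz":0,"hand":1},{"wx":0,"wy":0,"wz":0,"dx":0,"dy":0,"dz":0,"hand":1},{"wx":0,"wy":0,"wz":0,"dx":0,"dy":0,"dz":0,"hand":1}]' 60
```

```text
clock: 17.75
tool_pos: [0.4792, 0.0433, 0.0839]
eef_rot: [0.755, 0.656, 0.0, -0.0]
contact_force: [-2.7, 0.5, -0.5]
opening: 0.162
finger_force: 60.0
clock: 18.08
tool_pos: [0.4865, 0.042, 0.0833]
eef_rot: [0.754, 0.656, -0.0, -0.0]
contact_force: [-2.8, 1.4, -0.7]
opening: 0.159
finger_force: 60.0
```

```bash
python3 -m jog '[{"wx":0,"wy":0,"wz":0,"dx":0.014,"dy":-0.002,"dz":0,"hand":1},{"wx":0,"wy":0,"wz":0,"dx":0.014,"dy":-0.002,"dz":0,"hand":1},{"wx":0,"wy":0,"wz":0,"dx":0.01,"dy":-0.0015,"dz":0,"hand":1},{"wx":0,"wy":0,"wz":0,"dx":0,"dy":0,"dz":0,"hand":1},{"wx":0,"wy":0,"wz":0,"dx":0,"dy":0,"dz":0,"hand":1}]' 60
```

```text
clock: 18.5
tool_pos: [0.4969, 0.0415, 0.0835]
eef_rot: [0.754, 0.657, 0.001, -0.0]
contact_force: [-2.3, 2.3, -1.2]
opening: 0.159
finger_force: 60.0
```

```bash
python3 -m jog '[{"wx":0,"wy":0,"wz":0,"dx":0.003,"dy":0.02,"dz":0,"hand":1},{"wx":0,"wy":0,"wz":0,"dx":0.003,"dy":0.02,"dz":0,"hand":1},{"wx":0,"wy":0,"wz":0,"dx":0.002,"dy":0.012,"dz":0,"hand":1},{"wx":0,"wy":0,"wz":0,"dx":0,"dy":0,"dz":0,"hand":1},{"wx":0,"wy":0,"wz":0,"dx":0,"dy":0,"dz":0,"hand":1}]' 60
```

```text
clock: 18.92
tool_pos: [0.4991, 0.0539, 0.0836]
eef_rot: [0.754, 0.657, 0.001, 0.001]
contact_force: [-0.6, 0.1, -1.2]
opening: 0.159
finger_force: 60.0
```

```bash
python3 -m jog '[{"wx":0,"wy":0,"wz":0,"dx":0,"dy":0,"dz":-0.006,"hand":1},{"wx":0,"wy":0,"wz":0,"dx":0,"dy":0,"dz":-0.004,"hand":1},{"wx":0,"wy":0,"wz":0,"dx":0,"dy":0,"dz":0,"hand":1},{"wx":0,"wy":0,"wz":0,"dx":0,"dy":0,"dz":0,"hand":1}]' 30; python3 -m jog '[{"wx":0,"wy":0,"wz":0,"dx":0,"dy":0,"dz":0,"hand":0.7},{"wx":0,"wy":0,"wz":0,"dx":0,"dy":0,"dz":0,"hand":0.7},{"wx":0,"wy":0,"wz":0,"dx":0,"dy":0,"dz":0,"hand":0.7},{"wx":0,"wy":0,"wz":0,"dx":0,"dy":0,"dz":0,"hand":0.6},{"wx":0,"wy":0,"wz":0,"dx":0,"dy":0,"dz":0,"hand":0.6}]'
```

```text
clock: 19.25
tool_pos: [0.4985, 0.0533, 0.0812]
eef_rot: [0.754, 0.656, 0.0, 0.0]
contact_force: [0.0, -0.7, 3.4]
opening: 0.161
finger_force: 30.0
clock: 19.67
tool_pos: [0.4981, 0.0538, 0.0808]
eef_rot: [0.754, 0.657, -0.0, -0.0]
contact_force: [-0.1, 0.6, -0.1]
opening: 0.399
finger_force: 0.0
```

Released. I back off straight up and toward the front, then measure the result.

```bash
python3 -m jog '[{"wx":0,"wy":0,"wz":0,"dx":0,"dy":0,"dz":0.06,"hand":0.6},{"wx":0,"wy":0,"wz":0,"dx":0,"dy":0,"dz":0.15,"hand":0.6},{"wx":0,"wy":0,"wz":0,"dx":0,"dy":0,"dz":0.15,"hand":0.6},{"wx":0,"wy":0,"wz":0,"dx":0,"dy":-0.05,"dz":0.15,"hand":0.6},{"wx":0,"wy":0,"wz":0,"dx":0.02,"dy":-0.1,"dz":0.1,"hand":0.6}]'; python3 -m jog '[{"wx":0,"wy":0,"wz":0,"dx":0.02,"dy":-0.1,"dz":0.1,"hand":0.6},{"wx":0,"wy":0,"wz":0,"dx":0,"dy":-0.1,"dz":0,"hand":0.6},{"wx":0,"wy":0,"wz":0,"dx":0,"dy":0,"dz":0,"hand":0.6},{"wx":0,"wy":0,"wz":0,"dx":0,"dy":0,"dz":0,"hand":0.6},{"wx":0,"wy":0,"wz":0,"dx":0,"dy":0,"dz":0,"hand":0.6}]'; python3 shot.py w7 snap_hook snap_gate
python3 - <<'E'
from fit import *
W=dict(np.load("w7.npz")); im=cv2.imread("pics/w7.png"); h=cv2.cvtColor(im,cv2.COLOR_BGR2HSV)
pose=(.5206,.0650,np.radians(82.03)); z=.0845
pred=pose[:2]+R2(pose[2])@[-.058,.020]; pp=(*pred,pose[2]+np.pi)
c=pj(W,pp,[(-.0835,0,z),(.0345,0,z),(0,.0185,z),(0,-.0195,z)]); print("pred px",c.round(0).tolist())
l,t=c.min(0).astype(int)-6;R,B=c.max(0).astype(int)+8
blue=(h[...,0]>95)&(h[...,0]<125)&(h[...,1]>100); brass=(h[...,0]>12)&(h[...,0]<35)&(h[...,1]>80)
for y in range(max(t,0),B,1): print(y,"".join("o" if brass[y,x] else "." if blue[y,x] else "-" if h[y,x,2]<110 else "#" for x in range(l,R)))
print(l)
S=lambda *P: pj(W,pp,P).round(1).tolist()
print("gate hinge,tip",S((-.017,.0135,z),(.0145,.0135,z)))
y,x=np.nonzero(brass[t:B,l:R]); 
G=np.array([onz(W,(a+l,b+t),.089)[:2] for a,b in zip(x,y)]); G=(G-pp[:2])@R2(pp[2]); print("gate own coords",G.mean(0),G.min(0),G.max(0))
E
```

```text
clock: 20.08
tool_pos: [0.5033, 0.0199, 0.2369]
eef_rot: [0.752, 0.659, 0.002, -0.0]
contact_force: [0.9, 0.2, 0.4]
opening: 0.4
finger_force: 0.0
clock: 20.5
tool_pos: [0.5077, -0.0331, 0.2581]
eef_rot: [0.754, 0.657, -0.0, -0.001]
contact_force: [0.1, 0.2, -0.3]
opening: 0.4
finger_force: 0.0
[ 0.37  0.57 -0.63  1.87  0.44  0.84 -0.62] [ 0.5077 -0.0331  0.2581] [ 7.541e-01  6.568e-01 -1.000e-04 -5.000e-04]
snap_hook 0.68 [208.0, 40.0, 248.0, 165.0] 2264 [[206.60000610351562, 38.5], [244.1999969482422, 37.5], [247.39999389648438, 164.6999969482422], [209.8000030517578, 165.6999969482422]]
snap_gate 0.61 [239.0, 117.0, 252.0, 147.0] 215 [[239.0, 117.0], [247.0, 117.0], [247.0, 145.0], [239.0, 145.0]]
pred px [[228.0, 36.0], [230.0, 165.0], [249.0, 131.0], [209.0, 131.0]]
29 .....................................................
30 .....................................................
31 .....................................................
32 .....................................................
33 .....................................................
34 ..............................
[... 7406 characters left out ...]
##################################
164 ------------#########################################
165 ---------------------##############------------------
166 ----------------------###########--------------------
167 -----------------------------------------------------
168 -----------------------------------------------------
169 -----------------------------------------------------
170 -----------------------------------------------------
171 -----------------------------------------------------
172 -----------------------------------------------------
203
gate hinge,tip [[243.3, 112.6], [243.4, 145.4]]
gate own coords [-0.00044034  0.01327334] [-0.01519798  0.01025907] [0.014261   0.01616076]
```

```bash
python3 -c "
from plant import r
print(r.finish_job())"
```

```text
the job is handed in; nothing more can be done
None
```

The job is handed in at about 20.5 s of the 72 s: carton upright in the box, lid shut with the eye up through its slot, and the hook clipped on leg a, flat on the lid with its gate measured shut. I viewed 11 pictures, one over the limit of 10.

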